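# Put three mixed-up upper casts back into their own case trays

## Task

The upper casts of three cases were put back into the wrong case trays. Swap them round so that each one is seated flat in the shaped front nest of the tray of its own colour, yellow in yellow, blue in blue and white in white; every nest takes a single cast, so set one down on the clear worktop on the way. Leave the lower casts and the retainer box in the rear bays where they are.

Things in the scene. Friction and masses are not known exactly. Their poses are not given: they have to be found in the camera images.
- upper_yellow: upper cast of yellow stone, loose, 0.11 kg; base 18 mm high, teeth to 32 mm; 56 mm from flat heel to blunt-pointed front, 68 mm wide at the heel half, slanting in to 36 mm at the front. Origin: centre of underside, +x to the front (heel and front 28 mm either side). Starts in a wrong tray's front nest, front to the robot. Grip the base heel to front.
- upper_blue: upper cast of blue stone, loose, 0.11 kg; base 18 mm high, teeth to 32 mm; 56 mm from flat heel to blunt-pointed front, 68 mm wide at the heel half, slanting in to 36 mm at the front. Origin: centre of underside, +x to the front (heel and front 28 mm either side). Starts in a wrong tray's front nest, front to the robot. Grip the base heel to front.
- upper_white: upper cast of white stone, loose, 0.11 kg; base 18 mm high, teeth to 32 mm; 56 mm from flat heel to blunt-pointed front, 68 mm wide at the heel half, slanting in to 36 mm at the front. Origin: centre of underside, +x to the front (heel and front 28 mm either side). Starts in a wrong tray's front nest, front to the robot. Grip the base heel to front.
- tray_yellow: yellow case tray, fixed; yellow lower cast in its rear bay. Origin: centre of front nest, on the underside; +x to the rear bay. Spans x -38..144, y -46..46 mm; floor 4 mm thick, ribs to 12 mm, card at the rear to 41 mm. Seated cast: origin over this one (6 mm play), 4 mm up, its front to -x, one way round only. 42 mm wide finger notches in the middle of the nest's front and heel ribs.
- tray_blue: blue case tray, fixed; blue retainer box in its rear bay. Origin: centre of front nest, on the underside; +x to the rear bay. Spans x -38..144, y -46..46 mm; floor 4 mm thick, ribs to 12 mm, card at the rear to 41 mm. Seated cast: origin over this one (6 mm play), 4 mm up, its front to -x, one way round only. 42 mm wide finger notches in the middle of the nest's front and heel ribs.
- tray_white: white case tray, fixed; white lower cast in its rear bay. Origin: centre of front nest, on the underside; +x to the rear bay. Spans x -38..144, y -46..46 mm; floor 4 mm thick, ribs to 12 mm, card at the rear to 41 mm. Seated cast: origin over this one (6 mm play), 4 mm up, its front to -x, one way round only. 42 mm wide finger notches in the middle of the nest's front and heel ribs.
- lower_yellow: yellow lower cast, loose, 56 x 68 x 32 mm, in the rear bay of the yellow tray, centre about 96 mm behind the tray's origin; it stays there. Origin: centre of underside.
- box_blue: closed blue retainer box, loose, 75 x 78 x 34 mm, in the rear bay of the blue tray, centre about 98 mm behind the tray's origin; it stays there. Origin: centre of underside.
- lower_white: white lower cast, loose, 56 x 68 x 32 mm, in the rear bay of the white tray, centre about 96 mm behind the tray's origin; it stays there. Origin: centre of underside. (Always clear for setting a cast down: the bare worktop, z = 0, right of the trays round x = 0.50, y = -0.245, 60 mm each way.)
Mind the look-alikes: they are no part of the job. Leave any orange look-alike of the upper_white alone.

How it is judged:
By the outcome, as a careful person would: the job done as asked, in the order asked, and still so for the second after the job is handed in, with the robot touching nothing.
It also fails if it takes over 99 s, if anything falls off the work surface, if the arm or the gripper's body presses on something with over 40 N, if the wrist force passes 120 N, or if a joint passes its speed limit or range.

## Robot

A 6-joint arm with a two-finger parallel gripper is mounted at the origin on the work surface; the furniture and walls round the work are solid. World frame = base frame: x ahead of the robot, y to its left, z up, the work surface at z = 0. Lengths are in m, angles in degrees, forces in N, time in s.
With the tool pointing down it reaches from about 0.35 to 0.875 m from the base axis. Payload 4.2 kg.
Tool frame: the origin (TCP) lies on the centre line of the jaws, within the pads' length; the fingertips stand 25 mm ahead of it and the grasp point (between the pads) lies 6 mm ahead of it (finger_overhang is the distance from the TCP to the fingertips, in m); z points along the fingers, y is the line along which they close (so a half turn about z gives the same grasp; the last joint's range is limited). The gripper opens to 87 mm and grips with 3 to 60 N. Pads are 19 mm wide; open, the fingers measure 117 mm over their backs; the gripper's body (75 mm by 190 mm) begins 51 mm behind the grasp point.
Start: joints at [-56.631, 22.042, 0.453, 0, -68.411, -14.817], TCP at [0.199, -0.592, 0.248] pointing down, gripper open.
Joint ranges: [-179.83, 179.83], [-69.29, 118.12], [-61.27, 80.66], [-181.25, 117.63], [-171.15, -9.14], [-177.46, 177.46]. Speed limits (degrees/s): [159.86, 159.86, 180, 180, 180, 180].

## Interface

Orientations are given as a 3x3 rotation matrix whose columns are the frame's x, y, z axes.
In Python, from station import sense, capture, finish_job, spot_in, tip_of, finger_overhang gives the robot as it stands. The module is installed in compiled form; this text tells all that it offers.
- The arm moves only by the tool servo_tool, never from a script. Its arguments are lists of equal length, an entry for each row: "slide": the shift along the tool's x, y, z in m, a list of three; "spin": the turn about the tool's z in degrees; "grip": the closure, from 0 (fully open) to 1 (shut). A call has exactly 5 rows; each row is the pose to reach, as a shift and turn from the pose commanded when the call began, along the tool's axes at that moment; what a row does not reach only later rows make up. A row lasts 1/12 s, in which the tool goes at most 41.7 mm and 7.16 degrees, less where a joint would pass 70% of its speed; a pose out of reach is approached as far as the arm can. A call with a gripper value outside its range is refused whole. The fingers move at their own pace and stop on an object; the grip force is fixed at half the most. Time passes only in rows, so rows that repeat a pose let the fingers close, or fill a call up. It gives the time, the measured TCP pose, the force, the opening and the grip force at its end, in the units of the state.
- sense(): the state, without advancing time (a new reading comes with each control period).
- capture(name): name is "scene" or "top"; returns a dict with "pixels" (480x640x3 uint8, blue, green, red), "depth" (480x640 float32, m along the optical axis (not along the pixel's ray), 0 where there is no reading), "fx", "fy", "cx", "cy" (pixels), "R" (3x3) and "t" (3): a world point X has camera coordinates R X + t. Camera axes: x right, y down, z forward; pixel columns grow to the right and rows downward; lengths in m; the calibration is good to about 2 mm. A picture is of the moment at which its call begins.
- finish_job(): hands the job in; it is judged then, once.
Trained networks look in the newest picture that a camera, given by its name, has taken for a name from the list of things; names that differ only in an ending like _2 or _b are one class to them, and where a whole thing is asked for, a point or a joint stands for the part that bears it (a point fixed in the world has none). Each returns a list of dicts, best first, with "conf" (0 to 1); they miss things now and then, are a little off and sometimes report something else, mostly with a low value. They report only what shows in the picture. A call takes as long as a camera call. They do not tell look-alikes from the thing itself.
- spot_in(thing, camera): "point" ([x, y, z] in m, in world coordinates, good to about 4 mm: the middle of the surface that is visible of it).
- tip_of(thing, camera): "point" ([x, y, z] in m, in world coordinates, good to about 4 mm: a listed point, or the origin of a listed thing).
The state is a dict: "time_s": time; "joints": joint angles; "joint_velocities": joint speeds; "effort": joint torques, N m; "tcp_pos": TCP position; "ee_rot": TCP orientation; "wrist_force": force on the tool from outside, world axes, zero at the start; "moment": the same for the moment, N m; "gripper_width": opening from 0.0 (shut) to 1.0 (fully open); "gripper_force": force on a finger pad.
Only numpy, scipy, OpenCV 4.12 (cv2) and the standard library are available. Lean on these libraries where they do the work, as an engineer would, in place of code of your own. Each camera call takes 0.05 s, during which the arm holds its last target. There are 200 camera calls.

## Working session

There is one attempt and no reset: what is moved stays moved. The work goes in short steps, Python scripts to look and compute and a tool call to move; the robot and the scene stay as the last step left them, time stands still between calls to the robot, and variables do not carry over. Pictures are saved under pics/ and viewed, at most 14 in all, crops included, and the job is handed in when it is done.

Besides the shell and the picture viewer there is one more tool, called after ">>>" by a JSON object that holds its "fn" and its "kwargs", one argument or row to a line. servo_tool: Moves the arm, as the interface text tells. Its arguments: {"type":"object","properties":{"slide":{"type":"array"},"spin":{"type":"array"},"grip":{"type":"array"}},"required":["slide","spin","grip"]}

```bash
mkdir -p pics
cat > h.py <<'E'
import numpy as np, cv2
from station import *
def world(c,u,v,z=None):
    """pixel -> world, by depth or by plane z"""
    r=np.array([(u-c['cx'])/c['fx'],(v-c['cy'])/c['fy'],1.]);R=np.array(c['R']);t=np.array(c['t'])
    o=-R.T@t; d=R.T@r
    k=c['depth'][int(v),int(u)] if z is None else (z-o[2])/d[2]
    return o+k*d
def cloud(c):
    v,u=np.mgrid[0:480,0:640]; d=c['depth']
    p=np.stack([(u-c['cx'])/c['fx']*d,(v-c['cy'])/c['fy']*d,d],-1)
    return (p-np.array(c['t']))@np.array(c['R'])
E
python3 - <<'E'
from h import *
s=sense(); print(s['tcp_pos'],np.round(s['ee_rot'],3).tolist(),s['time_s'],finger_overhang,s['gripper_width'])
for n in('top','scene'):
    c=capture(n); cv2.imwrite(f'pics/{n}0.png',c['pixels'])
    for th in('upper_yellow','upper_blue','upper_white','tray_yellow','tray_blue','tray_white','lower_yellow','box_blue','lower_white'):
        print(n,th,[(np.round(d['point'],3).tolist(),round(d['conf'],2)) for d in tip_of(th,n)[:3]])
E
```

```text
[ 0.19870409 -0.59201512  0.24649854] [[-0.948, -0.318, -0.001], [-0.318, 0.948, 0.002], [0.0, 0.002, -1.0]] 0.0 0.025 0.997508876040949
top upper_yellow [([0.488, 0.206, 0.0], 0.65), ([0.487, 0.203, -0.003], 0.39)]
top upper_blue []
top upper_white [([0.559, -0.105, 0.005], 0.94), ([0.369, 0.051, 0.001], 0.77)]
top tray_yellow [([0.555, -0.101, -0.001], 0.65)]
top tray_blue [([0.487, 0.204, -0.0], 0.57), ([0.514, 0.062, -0.001], 0.48)]
top tray_white [([0.516, 0.064, 0.001], 0.85)]
top lower_yellow []
top box_blue [([0.59, 0.196, 0.001], 0.67)]
top lower_white [([0.606, 0.07, 0.006], 0.89), ([0.488, 0.206, 0.002], 0.15)]
scene upper_yellow [([0.487, 0.207, 0.005], 0.67)]
scene upper_blue [([0.517, 0.064, 0.004], 0.57)]
scene upper_white [([0.561, -0.097, 0.003], 0.95), ([0.369, 0.053, 0.002], 0.83)]
scene tray_yellow [([0.558, -0.103, 0.001], 0.64)]
scene tray_blue [([0.488, 0.203, -0.004], 0.71)]
scene tray_white [([0.521, 0.065, 0.004], 0.86)]
scene lower_yellow [([0.609, 0.069, 0.006], 0.53)]
scene box_blue [([0.582, 0.192, 0.005], 0.62)]
scene lower_white [([0.612, 0.067, 0.006], 0.92)]
```

View pics/top0.png

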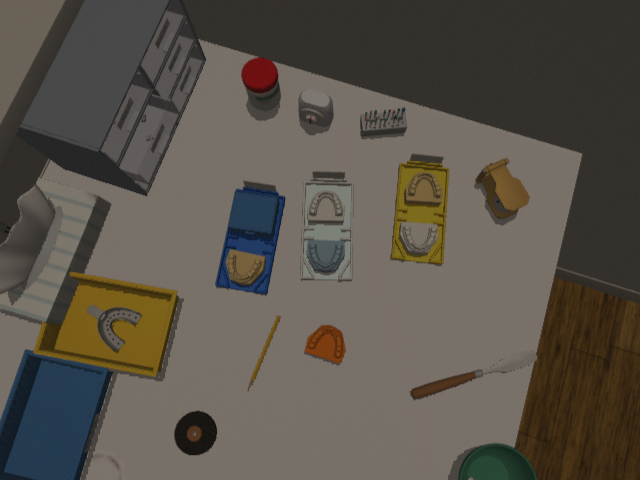

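View pics/scene0.png

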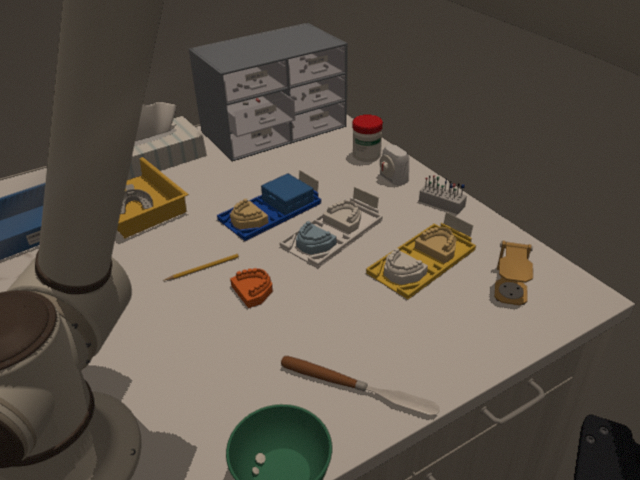

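```bash
cat > fit.py <<'E'
from h import *
from scipy.optimize import minimize
def fit(P,o,yaw0,L):
    """rectangle L=(xmin,xmax,ymin,ymax) in tray frame, maximise soft count balance over low points"""
    def rect(q):
        c,s=np.cos(q[2]),np.sin(q[2]); d=P[:,:2]-q[:2]; return d@np.array([[c,-s],[s,c]])
    return rect
E
python3 - <<'E'
from h import *
for n in('top','scene'):
  c=capture(n); W=cloud(c); ok=c['depth']>0
  b=[W[...,2][ok&(abs(W[...,0]-.45)<.03)&(abs(W[...,1]+.1)<.08)]]
  z0=np.median(b[0]); print(n,'table z',round(z0,4),'sd',round(b[0].std(),4))
  for k,o in dict(B=(.488,.204),W=(.517,.064),Y=(.557,-.102)).items():
    m=(ok&(W[...,2]-z0>.0022)&(np.hypot(W[...,0]-o[0]-.05,W[...,1]-o[1])<.13)).astype(np.uint8)
    m=cv2.morphologyEx(m,cv2.MORPH_CLOSE,np.ones((3,3)));m=cv2.morphologyEx(m,cv2.MORPH_OPEN,np.ones((3,3)))
    _,l,st,ce=cv2.connectedComponentsWithStats(m)
    # component containing nearest to tray centre
    dd=[np.hypot(*(np.median(W[l==i][:,:2],0)-np.array(o)-[.05,0])) if st[i,4]>200 else 9 for i in range(1,len(st))]
    i=1+int(np.argmin(dd)); P=W[(l==i)&ok]
    low=P[P[:,2]-z0<.016]
    (cx,cy),(w,h),a=cv2.minAreaRect((low[:,:2]*1000).astype(np.float32))
    bx=cv2.boxPoints(((cx,cy),(w,h),a)); e=bx[1]-bx[0] if np.linalg.norm(bx[1]-bx[0])>np.linalg.norm(bx[2]-bx[1]) else bx[2]-bx[1]
    e=e*np.sign(e[0])/np.linalg.norm(e); q=np.array([cx,cy])-53*e
    print(n,k,'rect',np.round([cx,cy,w,h],1),'yaw',round(np.degrees(np.arctan2(e[1],e[0])),1),'origin',np.round(q,1))
    # cast body: front nest points higher than 17 mm
    r=(P[:,:2]*1000-q); X=r@e; Y=r@np.array([-e[1],e[0]])
    s=(P[:,2]-z0>.017)&(X<38)
    print('   cast in tray frame x',np.round(np.percentile(X[s],[1,99]),1),'y',np.round(np.percentile(Y[s],[1,99]),1),'top z',np.round(np.percentile(P[s,2]-z0,98),3), 'rear',np.round(np.percentile(X[(P[:,2]-z0>.02)&(X>45)],[1,99]),1))
E
```

```text
top table z 0.001 sd 0.0015
top B rect [546.6 202.1 105.7 218.5] yaw -3.9 origin [493.7 205.7]
   cast in tray frame x [-33.8  21. ] y [-33.   31.3] top z 0.036 rear [ 55.6 144.9]
top W rect [575.3  66.1 224.1 103.9] yaw 2.7 origin [522.3  63.6]
   cast in tray frame x [-31.5  22.2] y [-29.6  33.7] top z 0.036 rear [ 59.  144.1]
top Y rect [ 623.7 -108.4  103.   219.9] yaw -3.1 origin [ 570.8 -105.6]
   cast in tray frame x [-39.3  15.1] y [-24.6  39.6] top z 0.036 rear [ 55.9 137.8]
scene table z 0.0006 sd 0.0012
scene B rect [557.3 217.  141.9 212.6] yaw -4.8 origin [504.4 221.4]
   cast in tray frame x [-40.9  13.3] y [-53.8   5.6] top z 0.036 rear [ 48.2 138.6]
scene W rect [578.6  69.2 212.5 116. ] yaw 3.4 origin [525.7  66.1]
   cast in tray frame x [-34.7  21. ] y [-37.3  21. ] top z 0.035 rear [ 56.8 144.1]
scene Y rect [ 624.4 -103.5  111.7  213.4] yaw -2.7 origin [ 571.4 -101. ]
   cast in tray frame x [-38.5  16.6] y [-34.7  25.4] top z 0.035 rear [ 56.8 140.6]
```

```bash
cat > fit.py <<'E'
from h import *
from scipy.optimize import minimize
from matplotlib.path import Path as _P if False else None
E
cat > fit.py <<'E'
from h import *
from scipy.optimize import minimize
def avg(n,k=8):
    cs=[capture(n) for _ in range(k)]; d=np.stack([c['depth'] for c in cs]); d[d==0]=np.nan
    cs[-1]['depth']=np.nan_to_num(np.nanmedian(d,0)); return cs[-1]
TR=np.array([[-38,-46],[144,-46],[144,46],[-38,46]],float)
CA=np.array([[-28,-34],[0,-34],[28,-18],[28,18],[0,34],[-28,34]],float)  # +x to front
def sdist(P,poly):
    # signed distance to convex ccw polygon (positive inside), approx as min over edges
    e=np.roll(poly,-1,0)-poly; n=np.stack([-e[:,1],e[:,0]],1)/np.linalg.norm(e,axis=1)[:,None]
    return np.min((P[:,None]-poly)@np.ones((0,0)) if False else np.einsum('pij,ij->pi',P[:,None]-poly,n),1)
def fit(P,m,poly,q0):
    """P xy mm, m mask bool; pose q=(x,y,yaw deg) that best separates mask inside poly"""
    w=np.where(m,1.,-1.)
    def f(q):
        a=np.radians(q[2]);R=np.array([[np.cos(a),-np.sin(a)],[np.sin(a),np.cos(a)]])
        return -np.sum(w*np.tanh(sdist((P-q[:2])@R,poly)/2.))
    best=min((minimize(f,np.array(q0)+[0,0,d],method='Nelder-Mead',options=dict(initial_simplex=np.array(q0)+[0,0,d]+np.array([[0,0,0],[8,0,0],[0,8,0],[0,0,6.]]))) for d in(-6,0,6)),key=lambda r:r.fun)
    return best.x
E
sed -i 's/np.min((P\[:,None\]-poly)@np.ones((0,0)) if False else /np.min(/' fit.py
python3 - <<'E'
from fit import *
for n in('top','scene'):
  c=avg(n); W=cloud(c); ok=c['depth']>0; hsv=cv2.cvtColor(c['pixels'],cv2.COLOR_BGR2HSV)
  for k,o in dict(B=(488,204),W=(517,64),Y=(557,-102)).items():
    z0=.0008
    s=ok&(np.hypot(W[...,0]*1000-o[0]-50,W[...,1]*1000-o[1])<150); 
    s&=(abs(W[...,1]*1000-o[1])<68)
    P=W[s]; t=fit(P[:,:2]*1000,(P[:,2]-z0)>.0025,TR,(*o,0))
    s=ok&(np.hypot(W[...,0]*1000-o[0],W[...,1]*1000-o[1])<48); P=W[s]
    q=fit(P[:,:2]*1000,(P[:,2]-z0)>.016,CA,(*o,180+t[2]))
    print(n,k,'tray',np.round(t,1),'cast',np.round(q-[0,0,180],1))
E
```

```text
top B tray [494.2 205.8  -6.1] cast [488.8 207.7  -8.6]
top W tray [522.1  63.3   2.1] cast [519.6  65.3   1.4]
top Y tray [ 564.5 -100.4   -3.2] cast [561.3 -98.8  -2. ]
scene B tray [497.7 200.7  -6.2] cast [491.7 205.   -7.9]
scene W tray [526.   59.    1.7] cast [5.219e+02 6.420e+01 5.000e-01]
scene Y tray [ 567.8 -104.5   -3.2] cast [563.6 -99.7  -1.6]
```

```bash
cat > ortho.py <<'E'
from fit import *
def ortho(c,t,z,S=2.6,nx=(-60,160),ny=(-58,58)):
    """orthophoto at height z in frame t (mm,deg): rows = +x upward, cols = -y to the right"""
    H,Wd=int((nx[1]-nx[0])*S),int((ny[1]-ny[0])*S)
    v,u=np.mgrid[0:H,0:Wd]; x=nx[1]-v/S; y=ny[1]-u/S
    a=np.radians(t[2]); X=np.stack([t[0]+x*np.cos(a)-y*np.sin(a),t[1]+x*np.sin(a)+y*np.cos(a),np.full_like(x,z)],-1)/1000
    p=X@np.array(c['R']).T+np.array(c['t'])
    im=cv2.remap(c['pixels'],(p[...,0]/p[...,2]*c['fx']+c['cx']).astype(np.float32),(p[...,1]/p[...,2]*c['fy']+c['cy']).astype(np.float32),cv2.INTER_CUBIC)
    im=cv2.convertScaleAbs(im,alpha=1.8)
    for k in range(-50,150,10):
        r=int((nx[1]-k)*S); cv2.line(im,(0,r),(12 if k else 40,r),(0,0,255),1)
    for k in range(-50,60,10):
        q=int((ny[1]-k)*S); cv2.line(im,(q,H-1),(q,H-(12 if k else 40)),(0,0,255),1)
    q=np.array([[(ny[1]-b)*S,(nx[1]-a)*S] for a,b in TR]).astype(int); cv2.polylines(im,[q],True,(0,255,0),1)
    return im
E
python3 - <<'E'
from ortho import *
T=dict(B=(490,206,-6.5),W=(519,64,2),Y=(560,-101,-3))
c=capture('top')
ims=[ortho(c,t,12,S=2.25) for t in T.values()]
im=np.hstack(ims)[:, :]; print(im.shape); cv2.imwrite('pics/o1.png',im)
print('cam',(-np.array(c['R']).T@c['t']).round(3))
E
```

```text
(495, 783, 3)
cam [0.337 0.049 0.871]
```

View pics/o1.png

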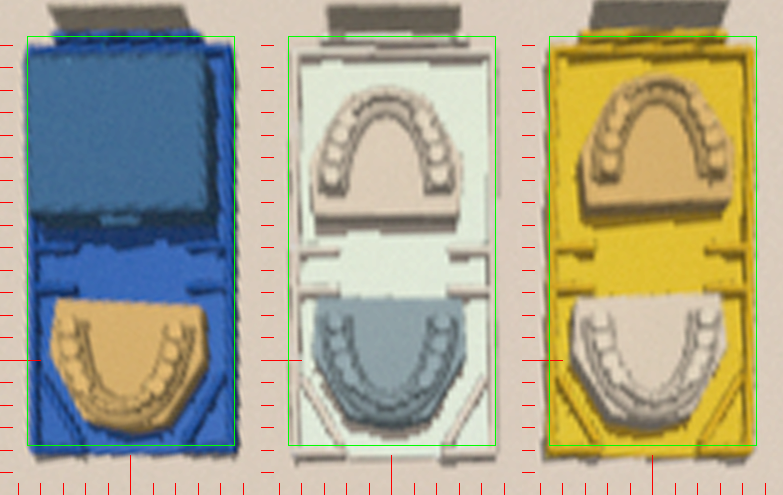

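```bash
cat > plan.py <<'E'
import sys,json
from h import *
def plan(wps):
    """wps: (x,y,z mm, heading deg of tool y, grip, rows) -> calls of 5 rows, tool axes re-taken at each call"""
    s=sense(); R=np.array(s['ee_rot']); p=np.array(s['tcp_pos'])*1000; h=np.degrees(np.arctan2(R[1,1],R[0,1]))
    print('t',round(s['time_s'],2),'tcp',p.round(1),'head',round(h,1),'w',round(s['gripper_width']*87,1),'F',np.round(s['wrist_force'],1),'gf',round(float(np.max(s['gripper_force'])),1),'j6',np.round(s['joints'][5],0))
    for x,y,z,hd,g,n in wps:
        t=np.array([x,y,z],float); dh=(hd-h+180)%360-180
        k=5*n; P=[p+(t-p)*i/k for i in range(1,k+1)]; Hh=[h+dh*i/k for i in range(1,k+1)]
        m=np.linalg.norm(t-p)/k
        for c in range(n):
            p0=p if c==0 else P[5*c-1]; h0=h if c==0 else Hh[5*c-1]; a=np.radians(h0)
            yv=np.array([np.cos(a),np.sin(a),0]); zv=np.array([0,0,-1.]); xv=np.cross(yv,zv)
            sl=[[round(float(np.dot(P[5*c+i]-p0,v))/1000,4) for v in(xv,yv,zv)] for i in range(5)]
            sp=[round(-(Hh[5*c+i]-h0),1) for i in range(5)]
            print(f'-> {x,y,z}',json.dumps(sl),sp,[g]*5, '' if m<41 and abs(dh)/k<7.1 else 'TOO FAST')
        p,h=t,h+dh
E
python3 - <<'E'
from plan import *
plan([(558,-101,120,176.4,.18,4),(558,-101,60,176.4,.18,1)])
E
```

```text
t 1.95 tcp [ 198.9 -592.5  247.5] head 108.6 w 87.4 F [0.7 0.5 0.6] gf 0.0 j6 -15.0
-> (558, -101, 120) [[-0.0248, 0.0176, 0.0064], [-0.0497, 0.0352, 0.0128], [-0.0745, 0.0528, 0.0191], [-0.0994, 0.0703, 0.0255], [-0.1242, 0.0879, 0.0319]] [np.float64(-3.4), np.float64(-6.8), np.float64(-10.2), np.float64(-13.6), np.float64(-17.0)] [0.18, 0.18, 0.18, 0.18, 0.18] 
-> (558, -101, 120) [[-0.0289, 0.0096, 0.0064], [-0.0578, 0.0191, 0.0128], [-0.0867, 0.0287, 0.0191], [-0.1156, 0.0383, 0.0255], [-0.1445, 0.0479, 0.0319]] [np.float64(-3.4), np.float64(-6.8), np.float64(-10.2), np.float64(-13.6), np.float64(-17.0)] [0.18, 0.18, 0.18, 0.18, 0.18] 
-> (558, -101, 120) [[-0.0304, 0.0007, 0.0064], [-0.0609, 0.0015, 0.0128], [-0.0913, 0.0022, 0.0191], [-0.1217, 0.0029, 0.0255], [-0.1521, 0.0036, 0.0319]] [np.float64(-3.4), np.float64(-6.8), np.float64(-10.2), np.float64(-13.6), np.float64(-17.0)] [0.18, 0.18, 0.18, 0.18, 0.18] 
-> (558, -101, 120) [[-0.0293, -0.0082, 0.0064], [-0.0586, -0.0164, 0.0128], [-0.088, -0.0245, 0.0191], [-0.1173, -0.0327, 0.0255], [-0.1466, -0.0409, 0.0319]] [np.float64(-3.4), np.float64(-6.8), np.float64(-10.2), np.float64(-13.6), np.float64(-17.0)] [0.18, 0.18, 0.18, 0.18, 0.18] 
-> (558, -101, 60) [[0.0, 0.0, 0.012], [0.0, 0.0, 0.024], [0.0, 0.0, 0.036], [0.0, 0.0, 0.048], [0.0, 0.0, 0.06]] [np.float64(-0.0), np.float64(-0.0), np.float64(-0.0), np.float64(-0.0), np.float64(-0.0)] [0.18, 0.18, 0.18, 0.18, 0.18]
```

>>> {"fn": "servo_tool", "kwargs": {
  "slide": [
    [-0.025,0.018,0.006],
    [-0.05,0.035,0.013],
    [-0.075,0.053,0.019],
    [-0.099,0.07,0.026],
    [-0.124,0.088,0.032]
  ],
  "spin": [-3.4,-6.8,-10.2,-13.6,-17],
  "grip": [0.18,0.18,0.18,0.18,0.18]
}}

```text
time_s: 2.37
tcp_pos: [0.2889, -0.4685, 0.2152]
ee_rot: [[-0.812, -0.583, 0.0], [-0.583, 0.812, -0.0], [-0.0, -0.0, -1.0]]
wrist_force: [0.0, -0.2, 0.0]
gripper_width: 0.829
gripper_force: 0.0
```

>>> {"fn": "servo_tool", "kwargs": {
  "slide": [
    [-0.029,0.01,0.006],
    [-0.058,0.019,0.013],
    [-0.087,0.029,0.019],
    [-0.116,0.038,0.026],
    [-0.145,0.048,0.032]
  ],
  "spin": [-3.4,-6.8,-10.2,-13.6,-17],
  "grip": [0.18,0.18,0.18,0.18,0.18]
}}

```text
time_s: 2.78
tcp_pos: [0.3793, -0.3451, 0.1835]
ee_rot: [[-0.606, -0.796, 0.001], [-0.796, 0.606, -0.0], [-0.0, -0.001, -1.0]]
wrist_force: [-0.1, 0.2, -0.8]
gripper_width: 0.818
gripper_force: 0.0
```

>>> {"fn": "servo_tool", "kwargs": {
  "slide": [
    [-0.03,0.001,0.006],
    [-0.061,0.002,0.013],
    [-0.091,0.002,0.019],
    [-0.122,0.003,0.026],
    [-0.152,0.004,0.032]
  ],
  "spin": [-3.4,-6.8,-10.2,-13.6,-17],
  "grip": [0.18,0.18,0.18,0.18,0.18]
}}

```text
time_s: 3.2
tcp_pos: [0.4686, -0.2218, 0.1514]
ee_rot: [[-0.346, -0.938, 0.0], [-0.938, 0.346, -0.0], [-0.0, -0.0, -1.0]]
wrist_force: [0.3, 0.3, 0.6]
gripper_width: 0.822
gripper_force: 0.0
```

>>> {"fn": "servo_tool", "kwargs": {
  "slide": [
    [-0.029,-0.008,0.006],
    [-0.059,-0.016,0.013],
    [-0.088,-0.025,0.019],
    [-0.117,-0.033,0.026],
    [-0.147,-0.041,0.032]
  ],
  "spin": [-3.4,-6.8,-10.2,-13.6,-17],
  "grip": [0.18,0.18,0.18,0.18,0.18]
}}

```text
time_s: 3.62
tcp_pos: [0.5582, -0.0984, 0.1193]
ee_rot: [[-0.057, -0.998, 0.0], [-0.998, 0.057, -0.0], [0.0, -0.0, -1.0]]
wrist_force: [0.8, -0.2, -0.5]
gripper_width: 0.82
gripper_force: 0.0
```

>>> {"fn": "servo_tool", "kwargs": {
  "slide": [
    [0,0,0.01],
    [0,0,0.02],
    [0,0,0.03],
    [0,0,0.04],
    [0,0,0.04]
  ],
  "spin": [0,0,0,0,0],
  "grip": [0.18,0.18,0.18,0.18,0.18]
}}

```text
time_s: 4.03
tcp_pos: [0.5553, -0.1006, 0.0771]
ee_rot: [[-0.062, -0.998, -0.005], [-0.998, 0.062, -0.0], [0.0, 0.005, -1.0]]
wrist_force: [-0.7, -0.0, 0.2]
gripper_width: 0.817
gripper_force: 0.0
```

Run:
```python
from plan import *
plan([(558,-101,31.5,176.4,.18,1)])
for n in('top','scene'):
    c=capture(n); cv2.imwrite(f'pics/{n}1.png',c['pixels'])
o=lambda c,a:c[a[0]:a[1],a[2]:a[3]]
a=cv2.imread('pics/scene1.png')[150:330,330:530]; b=cv2.imread('pics/top1.png')[120:300,340:540]
cv2.imwrite('pics/g1.png',cv2.resize(np.hstack([a,b]),(800,360),interpolation=cv2.INTER_CUBIC))
```

```text
t 4.03 tcp [ 555.3 -100.6   77.1] head 176.4 w 71.1 F [-0.7 -0.   0.2] gf 0.0 j6 -10.0
-> (558, -101, 31.5) [[0.0, -0.0006, 0.0091], [0.0001, -0.0011, 0.0182], [0.0001, -0.0017, 0.0274], [0.0001, -0.0022, 0.0365], [0.0002, -0.0028, 0.0456]] [np.float64(0.0), np.float64(0.0), np.float64(0.0), np.float64(0.0), np.float64(0.0)] [0.18, 0.18, 0.18, 0.18, 0.18]
```

View pics/g1.png

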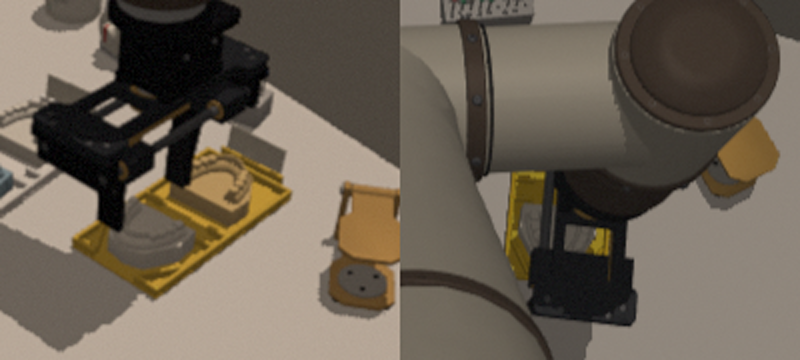

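The gripper straddles the white cast in the yellow tray, one finger at the front (scene crop 110,220) and one behind the heel (180,180). Going down.

>>> {"fn": "servo_tool", "kwargs": {
  "slide": [
    [0,-0.001,0.012],
    [0,-0.002,0.024],
    [0,-0.002,0.036],
    [0,-0.002,0.044],
    [0,-0.002,0.044]
  ],
  "spin": [0,0,0,0,0],
  "grip": [0.18,0.18,0.18,0.18,0.18]
}}

```text
time_s: 4.55
tcp_pos: [0.5585, -0.1003, 0.0344]
ee_rot: [[-0.061, -0.998, -0.003], [-0.998, 0.061, -0.0], [0.0, 0.003, -1.0]]
wrist_force: [0.3, 0.1, -0.4]
gripper_width: 0.817
gripper_force: 0.0
```

>>> {"fn": "servo_tool", "kwargs": {
  "slide": [
    [0,0,0],
    [0,0,0],
    [0,0,0],
    [0,0,0],
    [0,0,0]
  ],
  "spin": [0,0,0,0,0],
  "grip": [0.18,0.18,0.18,0.18,0.18]
}}

```text
time_s: 4.97
tcp_pos: [0.5598, -0.0998, 0.0361]
ee_rot: [[-0.06, -0.998, 0.001], [-0.998, 0.06, 0.0], [-0.0, -0.001, -1.0]]
wrist_force: [1.2, 1.3, -0.4]
gripper_width: 0.822
gripper_force: 0.0
```

>>> {"fn": "servo_tool", "kwargs": {
  "slide": [
    [0,0.0008,-0.001],
    [0,0.0015,0.001],
    [0,0.0015,0.0025],
    [0,0.0015,0.004],
    [0,0.0015,0.004]
  ],
  "spin": [0,0,0,0,0],
  "grip": [0.18,0.18,0.18,0.18,0.18]
}}

```text
time_s: 5.38
tcp_pos: [0.5577, -0.0998, 0.0311]
ee_rot: [[-0.06, -0.998, -0.001], [-0.998, 0.06, -0.0], [0.0, 0.001, -1.0]]
wrist_force: [-0.6, 0.1, -1.4]
gripper_width: 0.821
gripper_force: 0.0
```

>>> {"fn": "servo_tool", "kwargs": {
  "slide": [
    [0,0,0],
    [0,0,0],
    [0,0,0],
    [0,0,0],
    [0,0,0]
  ],
  "spin": [0,0,0,0,0],
  "grip": [0.25,0.3,0.35,0.4,0.6]
}}

```text
time_s: 5.8
tcp_pos: [0.5582, -0.0997, 0.0316]
ee_rot: [[-0.06, -0.998, 0.0], [-0.998, 0.06, 0.0], [-0.0, -0.0, -1.0]]
wrist_force: [0.2, -0.1, 0.1]
gripper_width: 0.638
gripper_force: 29.9
```

>>> {"fn": "servo_tool", "kwargs": {
  "slide": [
    [0,0,0],
    [0,0,0],
    [0,0,0],
    [0,0,0],
    [0,0,0]
  ],
  "spin": [0,0,0,0,0],
  "grip": [0.6,0.6,0.6,0.6,0.6]
}}

```text
time_s: 6.22
tcp_pos: [0.5581, -0.0998, 0.0316]
ee_rot: [[-0.06, -0.998, 0.0], [-0.998, 0.06, 0.0], [-0.0, -0.0, -1.0]]
wrist_force: [1.3, 0.4, -0.3]
gripper_width: 0.631
gripper_force: 29.9
```

Run:
```python
from plan import *
plan([(558,-100,95,176.5,.6,1),(500,-245,95,176.5,.6,2),(500,-245,36,176.5,.6,1)])
```

```text
t 6.22 tcp [558.1 -99.8  31.6] head 176.6 w 54.9 F [ 1.3  0.4 -0.3] gf 29.9 j6 -10.0
-> (558, -100, 95) [[0.0, 0.0, -0.0127], [0.0001, 0.0, -0.0254], [0.0001, 0.0001, -0.038], [0.0002, 0.0001, -0.0507], [0.0002, 0.0001, -0.0634]] [np.float64(0.0), np.float64(0.0), np.float64(0.0), np.float64(0.0), np.float64(0.1)] [0.6, 0.6, 0.6, 0.6, 0.6] 
-> (500, -245, 95) [[0.0148, 0.0049, 0.0], [0.0297, 0.0098, 0.0], [0.0445, 0.0147, 0.0], [0.0593, 0.0196, 0.0], [0.0741, 0.0245, 0.0]] [np.float64(-0.0), np.float64(-0.0), np.float64(-0.0), np.float64(-0.0), np.float64(-0.0)] [0.6, 0.6, 0.6, 0.6, 0.6] 
-> (500, -245, 95) [[0.0148, 0.0049, 0.0], [0.0297, 0.0098, 0.0], [0.0445, 0.0147, 0.0], [0.0593, 0.0196, 0.0], [0.0741, 0.0245, 0.0]] [np.float64(-0.0), np.float64(-0.0), np.float64(-0.0), np.float64(-0.0), np.float64(-0.0)] [0.6, 0.6, 0.6, 0.6, 0.6] 
-> (500, -245, 36) [[0.0, 0.0, 0.0118], [0.0, 0.0, 0.0236], [0.0, 0.0, 0.0354], [0.0, 0.0, 0.0472], [0.0, 0.0, 0.059]] [np.float64(-0.0), np.float64(-0.0), np.float64(-0.0), np.float64(-0.0), np.float64(-0.0)] [0.6, 0.6, 0.6, 0.6, 0.6]
```

>>> {"fn": "servo_tool", "kwargs": {
  "slide": [
    [0,0,-0.006],
    [0,0,-0.018],
    [0,0,-0.032],
    [0,0,-0.048],
    [0,0,-0.064]
  ],
  "spin": [0,0,0,0,0],
  "grip": [0.6,0.6,0.6,0.6,0.6]
}}

```text
time_s: 6.63
tcp_pos: [0.5574, -0.0998, 0.0962]
ee_rot: [[-0.06, -0.998, -0.001], [-0.998, 0.06, -0.0], [0.0, 0.001, -1.0]]
wrist_force: [0.6, -0.4, -1.4]
gripper_width: 0.63
gripper_force: 29.9
```

>>> {"fn": "servo_tool", "kwargs": {
  "slide": [
    [0.01,0.003,0],
    [0.024,0.008,0],
    [0.04,0.013,0],
    [0.057,0.019,0],
    [0.074,0.025,0]
  ],
  "spin": [0,0,0,0,0],
  "grip": [0.6,0.6,0.6,0.6,0.6]
}}

```text
time_s: 7.05
tcp_pos: [0.5264, -0.1736, 0.0941]
ee_rot: [[-0.061, -0.998, -0.003], [-0.998, 0.061, 0.001], [-0.0, 0.003, -1.0]]
wrist_force: [-0.0, -0.8, -0.1]
gripper_width: 0.629
gripper_force: 29.9
```

>>> {"fn": "servo_tool", "kwargs": {
  "slide": [
    [0.018,0.006,0],
    [0.036,0.012,0],
    [0.052,0.017,0],
    [0.065,0.022,0],
    [0.074,0.025,0]
  ],
  "spin": [0,0,0,0,0],
  "grip": [0.6,0.6,0.6,0.6,0.6]
}}

```text
time_s: 7.47
tcp_pos: [0.4965, -0.2462, 0.0941]
ee_rot: [[-0.063, -0.998, -0.004], [-0.998, 0.063, 0.001], [-0.001, 0.004, -1.0]]
wrist_force: [0.2, -0.4, -1.0]
gripper_width: 0.632
gripper_force: 29.9
```

>>> {"fn": "servo_tool", "kwargs": {
  "slide": [
    [0,0,0.012],
    [0,0,0.026],
    [0,0,0.04],
    [0,0,0.05],
    [0,0,0.055]
  ],
  "spin": [0,0,0,0,0],
  "grip": [0.6,0.6,0.6,0.6,0.6]
}}

```text
time_s: 7.88
tcp_pos: [0.4974, -0.2446, 0.0384]
ee_rot: [[-0.061, -0.998, -0.004], [-0.998, 0.061, 0.001], [-0.001, 0.004, -1.0]]
wrist_force: [-1.2, -0.3, -0.7]
gripper_width: 0.636
gripper_force: 29.9
```

>>> {"fn": "servo_tool", "kwargs": {
  "slide": [
    [0,0,0],
    [0,0,0],
    [0,0,0],
    [0,0,0],
    [0,0,0]
  ],
  "spin": [0,0,0,0,0],
  "grip": [0.6,0.6,0.6,0.6,0.6]
}}

```text
time_s: 8.3
tcp_pos: [0.4997, -0.2445, 0.0413]
ee_rot: [[-0.06, -0.998, 0.001], [-0.998, 0.06, -0.0], [0.0, -0.001, -1.0]]
wrist_force: [-0.2, -0.4, -1.5]
gripper_width: 0.638
gripper_force: 29.9
```

>>> {"fn": "servo_tool", "kwargs": {
  "slide": [
    [0,0,0.004],
    [0,0,0.008],
    [0,0,0.011],
    [0,0,0.013],
    [0,0,0.013]
  ],
  "spin": [0,0,0,0,0],
  "grip": [0.6,0.6,0.6,0.6,0.6]
}}

```text
time_s: 8.72
tcp_pos: [0.499, -0.2444, 0.0276]
ee_rot: [[-0.06, -0.998, -0.001], [-0.998, 0.06, 0.0], [0.0, 0.001, -1.0]]
wrist_force: [-1.5, 0.6, 2.2]
gripper_width: 0.638
gripper_force: 30.0
```

>>> {"fn": "servo_tool", "kwargs": {
  "slide": [
    [0,0,0],
    [0,0,0],
    [0,0,0],
    [0,0,0],
    [0,0,0]
  ],
  "spin": [0,0,0,0,0],
  "grip": [0.6,0.6,0.36,0.3,0.18]
}}

```text
time_s: 9.13
tcp_pos: [0.4995, -0.2446, 0.0275]
ee_rot: [[-0.06, -0.998, 0.001], [-0.998, 0.06, -0.0], [0.0, -0.001, -1.0]]
wrist_force: [1.3, 0.6, 0.2]
gripper_width: 0.709
gripper_force: 0.0
```

>>> {"fn": "servo_tool", "kwargs": {
  "slide": [
    [0,0,0],
    [0,0,0],
    [0,0,-0.01],
    [0,0,-0.025],
    [0,0,-0.04]
  ],
  "spin": [0,0,0,0,0],
  "grip": [0.18,0.18,0.18,0.18,0.18]
}}

```text
time_s: 9.55
tcp_pos: [0.499, -0.2445, 0.0682]
ee_rot: [[-0.06, -0.998, -0.001], [-0.998, 0.06, 0.0], [0.0, 0.001, -1.0]]
wrist_force: [-0.0, -0.3, -0.5]
gripper_width: 0.818
gripper_force: 0.0
```

Run:
```python
from plan import *
plan([(500,-245,100,176.5,.18,1),(488,206,100,173.6,.18,4),(488,206,60,173.6,.18,1)])
```

```text
t 9.55 tcp [ 499.  -244.5   68.2] head 176.6 w 71.2 F [-0.  -0.3 -0.5] gf 0.0 j6 6.0
-> (500, -245, 100) [[0.0001, -0.0002, -0.0064], [0.0002, -0.0004, -0.0127], [0.0002, -0.0006, -0.0191], [0.0003, -0.0008, -0.0254], [0.0004, -0.001, -0.0318]] [np.float64(0.0), np.float64(0.0), np.float64(0.0), np.float64(0.0), np.float64(0.1)] [0.18, 0.18, 0.18, 0.18, 0.18] 
-> (488, 206, 100) [[-0.0225, 0.002, 0.0], [-0.0449, 0.004, 0.0], [-0.0674, 0.0059, 0.0], [-0.0899, 0.0079, 0.0], [-0.1124, 0.0099, 0.0]] [np.float64(0.1), np.float64(0.3), np.float64(0.4), np.float64(0.6), np.float64(0.7)] [0.18, 0.18, 0.18, 0.18, 0.18] 
-> (488, 206, 100) [[-0.0224, 0.0023, 0.0], [-0.0449, 0.0045, 0.0], [-0.0673, 0.0068, 0.0], [-0.0898, 0.009, 0.0], [-0.1122, 0.0113, 0.0]] [np.float64(0.1), np.float64(0.3), np.float64(0.4), np.float64(0.6), np.float64(0.7)] [0.18, 0.18, 0.18, 0.18, 0.18] 
-> (488, 206, 100) [[-0.0224, 0.0025, 0.0], [-0.0448, 0.0051, 0.0], [-0.0672, 0.0076, 0.0], [-0.0897, 0.0102, 0.0], [-0.1121, 0.0127, 0.0]] [np.float64(0.1), np.float64(0.3), np.float64(0.4), np.float64(0.6), np.float64(0.7)] [0.18, 0.18, 0.18, 0.18, 0.18] 
-> (488, 206, 100) [[-0.0224, 0.0028, 0.0], [-0.0448, 0.0057, 0.0], [-0.0671, 0.0085, 0.0], [-0.0895, 0.0113, 0.0], [-0.1119, 0.0141, 0.0]] [np.float64(0.1), np.float64(0.3), np.float64(0.4), np.float64(0.6), np.float64(0.7)] [0.18, 0.18, 0.18, 0.18, 0.18] 
-> (488, 206, 60) [[0.0, 0.0, 0.008], [0.0, 0.0, 0.016], [0.0, 0.0, 0.024], [0.0, 0.0, 0.032], [0.0, 0.0, 0.04]] [np.float64(-0.0), np.float64(-0.0), np.float64(-0.0), np.float64(-0.0), np.float64(-0.0)] [0.18, 0.18, 0.18, 0.18, 0.18]
```

>>> {"fn": "servo_tool", "kwargs": {
  "slide": [
    [0,0,-0.006],
    [0,0,-0.013],
    [0,0,-0.02],
    [0,0,-0.026],
    [0,0,-0.032]
  ],
  "spin": [0.1,0.1,0.1,0.1,0.1],
  "grip": [0.18,0.18,0.18,0.18,0.18]
}}

```text
time_s: 9.97
tcp_pos: [0.499, -0.2444, 0.0998]
ee_rot: [[-0.062, -0.998, -0.001], [-0.998, 0.062, 0.0], [-0.0, 0.001, -1.0]]
wrist_force: [-0.4, -0.8, -0.3]
gripper_width: 0.821
gripper_force: 0.0
```

>>> {"fn": "servo_tool", "kwargs": {
  "slide": [
    [-0.022,0.002,0],
    [-0.045,0.004,0],
    [-0.067,0.006,0],
    [-0.09,0.008,0],
    [-0.112,0.01,0]
  ],
  "spin": [0.2,0.4,0.6,0.8,1],
  "grip": [0.18,0.18,0.18,0.18,0.18]
}}

```text
time_s: 10.38
tcp_pos: [0.4959, -0.1311, 0.0995]
ee_rot: [[-0.08, -0.997, -0.001], [-0.997, 0.08, 0.0], [0.0, 0.001, -1.0]]
wrist_force: [1.2, 0.6, 1.1]
gripper_width: 0.821
gripper_force: 0.0
```

>>> {"fn": "servo_tool", "kwargs": {
  "slide": [
    [-0.022,0.002,0],
    [-0.045,0.005,0],
    [-0.067,0.007,0],
    [-0.09,0.009,0],
    [-0.112,0.012,0]
  ],
  "spin": [0.2,0.4,0.6,0.8,1],
  "grip": [0.18,0.18,0.18,0.18,0.18]
}}

```text
time_s: 10.8
tcp_pos: [0.493, -0.0184, 0.0996]
ee_rot: [[-0.097, -0.995, -0.0], [-0.995, 0.097, -0.0], [0.0, 0.0, -1.0]]
wrist_force: [-0.1, 0.7, -0.5]
gripper_width: 0.819
gripper_force: 0.0
```

>>> {"fn": "servo_tool", "kwargs": {
  "slide": [
    [-0.022,0.003,0],
    [-0.045,0.006,0],
    [-0.067,0.008,0],
    [-0.09,0.011,0],
    [-0.112,0.014,0]
  ],
  "spin": [0.2,0.4,0.6,0.8,1],
  "grip": [0.18,0.18,0.18,0.18,0.18]
}}

```text
time_s: 11.22
tcp_pos: [0.4897, 0.0945, 0.0996]
ee_rot: [[-0.114, -0.993, -0.0], [-0.993, 0.114, -0.0], [0.0, 0.0, -1.0]]
wrist_force: [-0.5, -0.5, 0.4]
gripper_width: 0.822
gripper_force: 0.0
```

>>> {"fn": "servo_tool", "kwargs": {
  "slide": [
    [-0.022,0.003,0],
    [-0.045,0.006,0],
    [-0.067,0.009,0],
    [-0.09,0.012,0],
    [-0.111,0.016,0]
  ],
  "spin": [0.3,0.6,0.9,1.2,1.5],
  "grip": [0.18,0.18,0.18,0.18,0.18]
}}

```text
time_s: 11.63
tcp_pos: [0.4867, 0.2067, 0.0995]
ee_rot: [[-0.14, -0.99, -0.0], [-0.99, 0.14, -0.0], [0.0, 0.0, -1.0]]
wrist_force: [0.5, -0.1, -0.0]
gripper_width: 0.82
gripper_force: 0.0
```

>>> {"fn": "servo_tool", "kwargs": {
  "slide": [
    [0,0,0],
    [0,0,0.01],
    [0,0,0.02],
    [0,0,0.03],
    [0,0,0.03]
  ],
  "spin": [0,0,0,0,0],
  "grip": [0.18,0.18,0.18,0.18,0.18]
}}

```text
time_s: 12.05
tcp_pos: [0.485, 0.2033, 0.0666]
ee_rot: [[-0.142, -0.99, -0.005], [-0.99, 0.142, -0.003], [0.004, 0.005, -1.0]]
wrist_force: [-0.3, -0.4, -1.1]
gripper_width: 0.823
gripper_force: 0.0
```

>>> {"fn": "servo_tool", "kwargs": {
  "slide": [
    [0,0,0],
    [0,0,0],
    [0,0,0],
    [0,0,0],
    [0,0,0]
  ],
  "spin": [0,0,0,0,0],
  "grip": [0.18,0.18,0.18,0.18,0.18]
}}

```text
time_s: 12.47
tcp_pos: [0.4869, 0.2055, 0.07]
ee_rot: [[-0.14, -0.99, 0.001], [-0.99, 0.14, 0.001], [-0.001, -0.001, -1.0]]
wrist_force: [-0.4, 0.1, -0.0]
gripper_width: 0.822
gripper_force: 0.0
```

Run:
```python
from plan import *
plan([(488,206,31.5,172,.18,1)])
```

```text
t 12.47 tcp [486.9 205.5  70. ] head 171.9 w 71.5 F [-0.4  0.1 -0. ] gf 0.0 j6 -49.0
-> (488, 206, 31.5) [[-0.0001, -0.0002, 0.0077], [-0.0003, -0.0004, 0.0154], [-0.0004, -0.0006, 0.0231], [-0.0005, -0.0008, 0.0308], [-0.0006, -0.001, 0.0385]] [np.float64(-0.0), np.float64(-0.0), np.float64(-0.0), np.float64(-0.0), np.float64(-0.1)] [0.18, 0.18, 0.18, 0.18, 0.18]
```

>>> {"fn": "servo_tool", "kwargs": {
  "slide": [
    [0,0,0.006],
    [0,0,0.014],
    [0,0,0.021],
    [0,0,0.026],
    [0,0,0.029]
  ],
  "spin": [0,0,0,0,0],
  "grip": [0.18,0.18,0.18,0.18,0.18]
}}

```text
time_s: 12.88
tcp_pos: [0.4862, 0.205, 0.0392]
ee_rot: [[-0.14, -0.99, -0.002], [-0.99, 0.14, -0.001], [0.002, 0.002, -1.0]]
wrist_force: [0.3, -0.3, -0.0]
gripper_width: 0.821
gripper_force: 0.0
```

>>> {"fn": "servo_tool", "kwargs": {
  "slide": [
    [0,0,0.003],
    [0,0,0.006],
    [0,0,0.008],
    [0,0,0.009],
    [0,0,0.0095]
  ],
  "spin": [0,0,0,0,0],
  "grip": [0.18,0.18,0.18,0.18,0.18]
}}

```text
time_s: 13.3
tcp_pos: [0.4867, 0.2055, 0.031]
ee_rot: [[-0.14, -0.99, -0.0], [-0.99, 0.14, -0.0], [0.0, 0.0, -1.0]]
wrist_force: [0.8, 0.5, 0.4]
gripper_width: 0.819
gripper_force: 0.0
```

>>> {"fn": "servo_tool", "kwargs": {
  "slide": [
    [0,0,0],
    [0,0,0],
    [0,0,0],
    [0,0,0],
    [0,0,0]
  ],
  "spin": [0,0,0,0,0],
  "grip": [0.25,0.3,0.35,0.4,0.6]
}}

```text
time_s: 13.72
tcp_pos: [0.4869, 0.2056, 0.0313]
ee_rot: [[-0.14, -0.99, 0.001], [-0.99, 0.14, 0.0], [-0.0, -0.0, -1.0]]
wrist_force: [0.8, -0.8, -0.3]
gripper_width: 0.633
gripper_force: 30.0
```

>>> {"fn": "servo_tool", "kwargs": {
  "slide": [
    [0,0,0],
    [0,0,0],
    [0,0,0],
    [0,0,0],
    [0,0,0]
  ],
  "spin": [0,0,0,0,0],
  "grip": [0.6,0.6,0.6,0.6,0.6]
}}

```text
time_s: 14.13
tcp_pos: [0.4869, 0.2056, 0.0313]
ee_rot: [[-0.14, -0.99, 0.001], [-0.99, 0.14, 0.0], [-0.0, -0.0, -1.0]]
wrist_force: [0.2, -0.0, 2.6]
gripper_width: 0.632
gripper_force: 30.0
```

Run:
```python
from plan import *
plan([(487,205.5,95,172,.6,1),(558,-101,95,176.4,.6,4)])
```

```text
t 14.13 tcp [486.9 205.6  31.3] head 172.0 w 55.0 F [ 0.2 -0.   2.6] gf 30.0 j6 -49.0
-> (487, 205.5, 95) [[0.0, -0.0, -0.0127], [0.0, -0.0, -0.0255], [0.0, -0.0, -0.0382], [0.0001, -0.0001, -0.051], [0.0001, -0.0001, -0.0637]] [np.float64(-0.0), np.float64(-0.0), np.float64(-0.0), np.float64(-0.0), np.float64(-0.0)] [0.6, 0.6, 0.6, 0.6, 0.6] 
-> (558, -101, 95) [[0.0147, -0.0056, 0.0], [0.0294, -0.0113, 0.0], [0.044, -0.0169, 0.0], [0.0587, -0.0226, 0.0], [0.0734, -0.0282, 0.0]] [np.float64(-0.2), np.float64(-0.4), np.float64(-0.7), np.float64(-0.9), np.float64(-1.1)] [0.6, 0.6, 0.6, 0.6, 0.6] 
-> (558, -101, 95) [[0.0148, -0.0054, 0.0], [0.0296, -0.0107, 0.0], [0.0444, -0.0161, 0.0], [0.0592, -0.0215, 0.0], [0.0739, -0.0268, 0.0]] [np.float64(-0.2), np.float64(-0.4), np.float64(-0.7), np.float64(-0.9), np.float64(-1.1)] [0.6, 0.6, 0.6, 0.6, 0.6] 
-> (558, -101, 95) [[0.0149, -0.0051, 0.0], [0.0298, -0.0102, 0.0], [0.0447, -0.0152, 0.0], [0.0596, -0.0203, 0.0], [0.0744, -0.0254, 0.0]] [np.float64(-0.2), np.float64(-0.4), np.float64(-0.7), np.float64(-0.9), np.float64(-1.1)] [0.6, 0.6, 0.6, 0.6, 0.6] 
-> (558, -101, 95) [[0.015, -0.0048, 0.0], [0.03, -0.0096, 0.0], [0.0449, -0.0144, 0.0], [0.0599, -0.0192, 0.0], [0.0749, -0.024, 0.0]] [np.float64(-0.2), np.float64(-0.4), np.float64(-0.7), np.float64(-0.9), np.float64(-1.1)] [0.6, 0.6, 0.6, 0.6, 0.6]
```

>>> {"fn": "servo_tool", "kwargs": {
  "slide": [
    [0,0,-0.006],
    [0,0,-0.018],
    [0,0,-0.032],
    [0,0,-0.048],
    [0,0,-0.064]
  ],
  "spin": [0,0,0,0,0],
  "grip": [0.6,0.6,0.6,0.6,0.6]
}}

```text
time_s: 14.55
tcp_pos: [0.486, 0.205, 0.0955]
ee_rot: [[-0.14, -0.99, -0.002], [-0.99, 0.14, -0.001], [0.001, 0.001, -1.0]]
wrist_force: [0.3, 0.4, -1.1]
gripper_width: 0.635
gripper_force: 30.0
```

Run:
```python
from ortho import *
c=capture('top'); s=capture('scene')
t=(558,-101,-3.6)
a=ortho(c,t,12,S=4.5,nx=(-50,70)); b=ortho(s,t,12,S=3,nx=(-50,70))[:,:270]
cv2.imwrite('pics/o2.png',np.hstack([a,np.vstack([b,np.zeros((a.shape[0]-b.shape[0],b.shape[1],3),np.uint8)])])); print(a.shape)
for n in('top','scene'): print([(np.round(d['point'],3).tolist(),round(d['conf'],2)) for d in tip_of('tray_yellow',n)[:2]],[(np.round(d['point'],3).tolist(),round(d['conf'],2)) for d in tip_of('tray_white',n)[:2]])
```

```text
(540, 522, 3)
[([0.557, -0.1, 0.002], 0.81), ([0.608, 0.069, 0.003], 0.32)] [([0.518, 0.062, 0.002], 0.9)]
[([0.559, -0.1, 0.0], 0.81)] [([0.522, 0.065, 0.003], 0.59)]
```

View pics/o2.png

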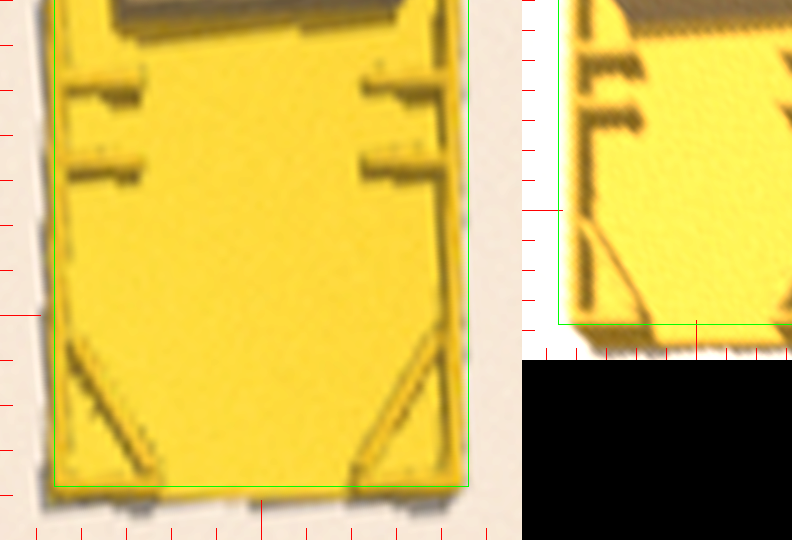

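The empty yellow nest is clear in the orthophoto: notch centre near column 253, front rim near row 488. That puts its origin at about (557.5, -99.5, -3.2°).

Run:
```python
from plan import *
plan([(558,-99,95,176.8,.6,4)])
```

```text
t 14.85 tcp [485.9 204.9  94. ] head 171.9 w 55.1 F [ 0.1 -0.  -1. ] gf 30.0 j6 -49.0
-> (558, -99, 95) [[0.0145, -0.0057, -0.0], [0.0291, -0.0114, -0.0001], [0.0436, -0.0171, -0.0001], [0.0582, -0.0228, -0.0002], [0.0727, -0.0285, -0.0002]] [np.float64(-0.2), np.float64(-0.5), np.float64(-0.7), np.float64(-1.0), np.float64(-1.2)] [0.6, 0.6, 0.6, 0.6, 0.6] 
-> (558, -99, 95) [[0.0147, -0.0054, -0.0], [0.0293, -0.0108, -0.0001], [0.044, -0.0162, -0.0001], [0.0586, -0.0216, -0.0002], [0.0733, -0.027, -0.0002]] [np.float64(-0.2), np.float64(-0.5), np.float64(-0.7), np.float64(-1.0), np.float64(-1.2)] [0.6, 0.6, 0.6, 0.6, 0.6] 
-> (558, -99, 95) [[0.0148, -0.0051, -0.0], [0.0295, -0.0102, -0.0001], [0.0443, -0.0152, -0.0001], [0.0591, -0.0203, -0.0002], [0.0738, -0.0254, -0.0002]] [np.float64(-0.2), np.float64(-0.5), np.float64(-0.7), np.float64(-1.0), np.float64(-1.2)] [0.6, 0.6, 0.6, 0.6, 0.6] 
-> (558, -99, 95) [[0.0149, -0.0048, -0.0], [0.0297, -0.0095, -0.0001], [0.0446, -0.0143, -0.0001], [0.0595, -0.0191, -0.0002], [0.0744, -0.0238, -0.0002]] [np.float64(-0.2), np.float64(-0.5), np.float64(-0.7), np.float64(-1.0), np.float64(-1.2)] [0.6, 0.6, 0.6, 0.6, 0.6]
```

>>> {"fn": "servo_tool", "kwargs": {
  "slide": [
    [0.0145,-0.0057,0],
    [0.029,-0.0114,0],
    [0.0435,-0.017,0],
    [0.058,-0.023,0],
    [0.073,-0.0285,0]
  ],
  "spin": [-0.2,-0.5,-0.7,-1,-1.2],
  "grip": [0.6,0.6,0.6,0.6,0.6]
}}

```text
time_s: 15.27
tcp_pos: [0.5042, 0.1282, 0.0938]
ee_rot: [[-0.119, -0.993, -0.002], [-0.993, 0.119, -0.001], [0.002, 0.002, -1.0]]
wrist_force: [0.9, 0.5, -0.8]
gripper_width: 0.634
gripper_force: 30.0
```

>>> {"fn": "servo_tool", "kwargs": {
  "slide": [
    [0.0145,-0.0054,0],
    [0.029,-0.0108,0],
    [0.044,-0.016,0],
    [0.0585,-0.0215,0],
    [0.073,-0.027,0]
  ],
  "spin": [-0.2,-0.5,-0.7,-1,-1.2],
  "grip": [0.6,0.6,0.6,0.6,0.6]
}}

```text
time_s: 15.68
tcp_pos: [0.5221, 0.0524, 0.0937]
ee_rot: [[-0.098, -0.995, -0.003], [-0.995, 0.098, -0.001], [0.001, 0.003, -1.0]]
wrist_force: [-0.1, -0.3, -1.4]
gripper_width: 0.639
gripper_force: 30.0
```

>>> {"fn": "servo_tool", "kwargs": {
  "slide": [
    [0.015,-0.005,0],
    [0.0295,-0.01,0],
    [0.044,-0.015,0],
    [0.059,-0.02,0],
    [0.074,-0.0255,0]
  ],
  "spin": [-0.2,-0.5,-0.7,-1,-1.2],
  "grip": [0.6,0.6,0.6,0.6,0.6]
}}

```text
time_s: 16.1
tcp_pos: [0.5401, -0.0236, 0.0937]
ee_rot: [[-0.078, -0.997, -0.003], [-0.997, 0.078, -0.001], [0.001, 0.003, -1.0]]
wrist_force: [-0.8, 0.6, -1.4]
gripper_width: 0.633
gripper_force: 30.0
```

>>> {"fn": "servo_tool", "kwargs": {
  "slide": [
    [0.018,-0.006,0],
    [0.036,-0.012,0],
    [0.052,-0.017,0],
    [0.065,-0.021,0],
    [0.0745,-0.024,0]
  ],
  "spin": [-0.2,-0.5,-0.7,-1,-1.2],
  "grip": [0.6,0.6,0.6,0.6,0.6]
}}

```text
time_s: 16.52
tcp_pos: [0.5584, -0.1, 0.0936]
ee_rot: [[-0.058, -0.998, -0.003], [-0.998, 0.058, -0.0], [0.0, 0.003, -1.0]]
wrist_force: [-0.4, 0.0, -0.8]
gripper_width: 0.641
gripper_force: 30.0
```

>>> {"fn": "servo_tool", "kwargs": {
  "slide": [
    [0,0,0.006],
    [0,0,0.014],
    [0,0,0.022],
    [0,0,0.028],
    [0,0,0.032]
  ],
  "spin": [0,0,0,0,0],
  "grip": [0.6,0.6,0.6,0.6,0.6]
}}

```text
time_s: 16.93
tcp_pos: [0.5582, -0.0981, 0.0615]
ee_rot: [[-0.056, -0.998, -0.002], [-0.998, 0.056, -0.0], [0.0, 0.002, -1.0]]
wrist_force: [-0.4, 0.1, -0.7]
gripper_width: 0.631
gripper_force: 30.0
```

>>> {"fn": "servo_tool", "kwargs": {
  "slide": [
    [0,0,0],
    [0,0,0],
    [0,0,0],
    [0,0,0],
    [0,0,0]
  ],
  "spin": [0,0,0,0,0],
  "grip": [0.6,0.6,0.6,0.6,0.6]
}}

```text
time_s: 17.35
tcp_pos: [0.5594, -0.0987, 0.0635]
ee_rot: [[-0.056, -0.998, 0.001], [-0.998, 0.056, 0.0], [-0.0, -0.001, -1.0]]
wrist_force: [0.5, -0.3, -1.5]
gripper_width: 0.629
gripper_force: 30.0
```

Run:
```python
from plan import *
plan([(558,-99,31.8,176.8,.6,1)])
```

```text
t 17.35 tcp [559.4 -98.7  63.5] head 176.8 w 54.7 F [ 0.5 -0.3 -1.5] gf 30.0 j6 -10.0
-> (558, -99, 31.8) [[0.0001, 0.0003, 0.0063], [0.0001, 0.0005, 0.0127], [0.0002, 0.0008, 0.019], [0.0003, 0.0011, 0.0254], [0.0004, 0.0013, 0.0317]] [np.float64(-0.0), np.float64(-0.0), np.float64(-0.0), np.float64(-0.0), np.float64(-0.0)] [0.6, 0.6, 0.6, 0.6, 0.6]
```

>>> {"fn": "servo_tool", "kwargs": {
  "slide": [
    [0,0.001,0.005],
    [0,0.0015,0.009],
    [0,0.0015,0.012],
    [0,0.0015,0.015],
    [0,0.0015,0.018]
  ],
  "spin": [0,0,0,0,0],
  "grip": [0.6,0.6,0.6,0.6,0.6]
}}

```text
time_s: 17.77
tcp_pos: [0.5575, -0.0988, 0.0446]
ee_rot: [[-0.057, -0.998, -0.0], [-0.998, 0.057, -0.0], [0.0, 0.0, -1.0]]
wrist_force: [0.3, -0.1, -0.2]
gripper_width: 0.638
gripper_force: 30.0
```

>>> {"fn": "servo_tool", "kwargs": {
  "slide": [
    [0,0,0.003],
    [0,0,0.006],
    [0,0,0.009],
    [0,0,0.012],
    [0,0,0.0135]
  ],
  "spin": [0,0,0,0,0],
  "grip": [0.6,0.6,0.6,0.6,0.6]
}}

```text
time_s: 18.18
tcp_pos: [0.5574, -0.0987, 0.0312]
ee_rot: [[-0.057, -0.998, -0.001], [-0.998, 0.057, -0.0], [0.0, 0.001, -1.0]]
wrist_force: [-5.1, 1.3, 11.9]
gripper_width: 0.63
gripper_force: 30.0
```

>>> {"fn": "servo_tool", "kwargs": {
  "slide": [
    [0,0,0],
    [0,0,0],
    [0,0,0],
    [0,0,0],
    [0,0,0]
  ],
  "spin": [0,0,0,0,0],
  "grip": [0.6,0.6,0.6,0.6,0.6]
}}

```text
time_s: 18.6
tcp_pos: [0.5576, -0.0987, 0.0316]
ee_rot: [[-0.057, -0.998, 0.0], [-0.998, 0.057, 0.0], [-0.0, -0.0, -1.0]]
wrist_force: [-0.0, -0.2, -1.3]
gripper_width: 0.636
gripper_force: 30.0
```

>>> {"fn": "servo_tool", "kwargs": {
  "slide": [
    [0,0,0],
    [0,0,0],
    [0,0,0],
    [0,0,0],
    [0,0,0]
  ],
  "spin": [0,0,0,0,0],
  "grip": [0.36,0.34,0.3,0.25,0.18]
}}

```text
time_s: 19.02
tcp_pos: [0.5577, -0.0987, 0.0317]
ee_rot: [[-0.057, -0.998, 0.0], [-0.998, 0.057, -0.0], [-0.0, -0.0, -1.0]]
wrist_force: [-0.4, -0.4, -0.2]
gripper_width: 0.757
gripper_force: 0.0
```

>>> {"fn": "servo_tool", "kwargs": {
  "slide": [
    [0,0,0],
    [0,0,-0.01],
    [0,0,-0.025],
    [0,0,-0.045],
    [0,0,-0.065]
  ],
  "spin": [0,0,0,0,0],
  "grip": [0.18,0.18,0.18,0.18,0.18]
}}

```text
time_s: 19.43
tcp_pos: [0.5574, -0.0988, 0.0977]
ee_rot: [[-0.056, -0.998, -0.001], [-0.998, 0.056, -0.0], [0.0, 0.001, -1.0]]
wrist_force: [0.7, -0.1, -0.0]
gripper_width: 0.822
gripper_force: 0.0
```

Run:
```python
from plan import *
plan([(517,64,95,181,.18,2)])
```

```text
t 19.43 tcp [557.4 -98.8  97.7] head 176.8 w 71.5 F [ 0.7 -0.1 -0. ] gf 0.0 j6 -10.0
-> (517, 64, 95) [[-0.016, 0.0049, 0.0003], [-0.032, 0.0099, 0.0005], [-0.0481, 0.0148, 0.0008], [-0.0641, 0.0198, 0.0011], [-0.0801, 0.0247, 0.0013]] [np.float64(-0.4), np.float64(-0.8), np.float64(-1.3), np.float64(-1.7), np.float64(-2.1)] [0.18, 0.18, 0.18, 0.18, 0.18] 
-> (517, 64, 95) [[-0.0162, 0.0044, 0.0003], [-0.0324, 0.0087, 0.0005], [-0.0486, 0.0131, 0.0008], [-0.0648, 0.0174, 0.0011], [-0.081, 0.0218, 0.0013]] [np.float64(-0.4), np.float64(-0.8), np.float64(-1.3), np.float64(-1.7), np.float64(-2.1)] [0.18, 0.18, 0.18, 0.18, 0.18]
```

>>> {"fn": "servo_tool", "kwargs": {
  "slide": [
    [-0.016,0.005,0],
    [-0.032,0.01,0],
    [-0.048,0.015,0],
    [-0.064,0.02,0],
    [-0.08,0.0245,0]
  ],
  "spin": [-0.4,-0.8,-1.3,-1.7,-2.1],
  "grip": [0.18,0.18,0.18,0.18,0.18]
}}

```text
time_s: 19.85
tcp_pos: [0.5375, -0.0168, 0.0975]
ee_rot: [[-0.02, -1.0, 0.001], [-1.0, 0.02, 0.0], [-0.0, -0.001, -1.0]]
wrist_force: [-0.2, 0.1, 0.6]
gripper_width: 0.818
gripper_force: 0.0
```

>>> {"fn": "servo_tool", "kwargs": {
  "slide": [
    [-0.02,0.005,0],
    [-0.04,0.011,0],
    [-0.058,0.016,0],
    [-0.072,0.02,0],
    [-0.081,0.022,0]
  ],
  "spin": [-0.4,-0.8,-1.3,-1.7,-2.1],
  "grip": [0.18,0.18,0.18,0.18,0.18]
}}

```text
time_s: 20.27
tcp_pos: [0.5171, 0.0653, 0.0974]
ee_rot: [[0.018, -1.0, 0.001], [-1.0, -0.018, 0.0], [-0.0, -0.001, -1.0]]
wrist_force: [-0.9, -0.3, -0.1]
gripper_width: 0.82
gripper_force: 0.0
```

>>> {"fn": "servo_tool", "kwargs": {
  "slide": [
    [0,0,0.006],
    [0,0,0.014],
    [0,0,0.022],
    [0,0,0.028],
    [0,0,0.032]
  ],
  "spin": [0,0,0,0,0],
  "grip": [0.18,0.18,0.18,0.18,0.18]
}}

```text
time_s: 20.68
tcp_pos: [0.5167, 0.063, 0.0631]
ee_rot: [[0.015, -1.0, -0.002], [-1.0, -0.015, -0.001], [0.001, 0.002, -1.0]]
wrist_force: [-1.2, -0.8, 0.1]
gripper_width: 0.819
gripper_force: 0.0
```

>>> {"fn": "servo_tool", "kwargs": {
  "slide": [
    [0,0,0],
    [0,0,0],
    [0,0,0],
    [0,0,0],
    [0,0,0]
  ],
  "spin": [0,0,0,0,0],
  "grip": [0.18,0.18,0.18,0.18,0.18]
}}

```text
time_s: 21.1
tcp_pos: [0.5175, 0.064, 0.0649]
ee_rot: [[0.017, -1.0, 0.001], [-1.0, -0.017, 0.0], [-0.0, -0.001, -1.0]]
wrist_force: [-0.6, -0.3, 0.1]
gripper_width: 0.823
gripper_force: 0.0
```

Run:
```python
from plan import *
plan([(517,64,31.5,181,.18,1)])
```

```text
t 21.1 tcp [517.5  64.   64.9] head -179.1 w 71.6 F [-0.6 -0.3  0.1] gf 0.0 j6 -24.0
-> (517, 64, 31.5) [[-0.0, 0.0001, 0.0067], [-0.0, 0.0002, 0.0134], [-0.0, 0.0003, 0.02], [-0.0, 0.0004, 0.0267], [-0.0, 0.0005, 0.0334]] [np.float64(-0.0), np.float64(-0.0), np.float64(-0.0), np.float64(-0.0), np.float64(-0.1)] [0.18, 0.18, 0.18, 0.18, 0.18]
```

>>> {"fn": "servo_tool", "kwargs": {
  "slide": [
    [0,0,0.006],
    [0,0,0.012],
    [0,0,0.018],
    [0,0,0.022],
    [0,0,0.025]
  ],
  "spin": [0,0,0,0,0],
  "grip": [0.18,0.18,0.18,0.18,0.18]
}}

```text
time_s: 21.52
tcp_pos: [0.5168, 0.0638, 0.0386]
ee_rot: [[0.017, -1.0, -0.001], [-1.0, -0.017, -0.001], [0.001, 0.001, -1.0]]
wrist_force: [0.5, 0.2, 0.5]
gripper_width: 0.82
gripper_force: 0.0
```

>>> {"fn": "servo_tool", "kwargs": {
  "slide": [
    [0,0,0.003],
    [0,0,0.006],
    [0,0,0.007],
    [0,0,0.008],
    [0,0,0.0085]
  ],
  "spin": [0,0,0,0,0],
  "grip": [0.18,0.18,0.18,0.18,0.18]
}}

```text
time_s: 21.93
tcp_pos: [0.5173, 0.064, 0.031]
ee_rot: [[0.017, -1.0, 0.0], [-1.0, -0.017, 0.0], [-0.0, -0.0, -1.0]]
wrist_force: [0.3, -0.3, 0.0]
gripper_width: 0.819
gripper_force: 0.0
```

>>> {"fn": "servo_tool", "kwargs": {
  "slide": [
    [0,0,0],
    [0,0,0],
    [0,0,0],
    [0,0,0],
    [0,0,0]
  ],
  "spin": [0,0,0,0,0],
  "grip": [0.25,0.3,0.35,0.4,0.6]
}}

```text
time_s: 22.35
tcp_pos: [0.5176, 0.064, 0.0312]
ee_rot: [[0.017, -1.0, 0.001], [-1.0, -0.017, 0.0], [-0.0, -0.001, -1.0]]
wrist_force: [1.1, -0.1, 0.7]
gripper_width: 0.638
gripper_force: 30.0
```

>>> {"fn": "servo_tool", "kwargs": {
  "slide": [
    [0,0,0],
    [0,0,0],
    [0,0,0],
    [0,0,0],
    [0,0,0]
  ],
  "spin": [0,0,0,0,0],
  "grip": [0.6,0.6,0.6,0.6,0.6]
}}

```text
time_s: 22.77
tcp_pos: [0.5175, 0.064, 0.0312]
ee_rot: [[0.017, -1.0, 0.001], [-1.0, -0.017, 0.0], [-0.0, -0.001, -1.0]]
wrist_force: [-0.1, 0.1, -0.2]
gripper_width: 0.634
gripper_force: 30.0
```

>>> {"fn": "servo_tool", "kwargs": {
  "slide": [
    [0,0,-0.006],
    [0,0,-0.018],
    [0,0,-0.032],
    [0,0,-0.048],
    [0,0,-0.064]
  ],
  "spin": [0,0,0,0,0],
  "grip": [0.6,0.6,0.6,0.6,0.6]
}}

```text
time_s: 23.18
tcp_pos: [0.5163, 0.0637, 0.0954]
ee_rot: [[0.016, -1.0, -0.002], [-1.0, -0.016, -0.001], [0.001, 0.002, -1.0]]
wrist_force: [1.2, -0.1, -0.6]
gripper_width: 0.636
gripper_force: 30.0
```

Run:
```python
from ortho import *
c=capture('top')
a=ortho(c,(488,205,-6.3),12,S=3.3,nx=(-50,70)); b=ortho(c,(557.5,-99.5,-3.2),12,S=3.3,nx=(-50,70))
cv2.imwrite('pics/o3.png',np.hstack([a,b])); print(a.shape)
for n in('top','scene'): 
  capture(n) if n=='scene' else 0
  print([(np.round(d['point'],3).tolist(),round(d['conf'],2)) for d in tip_of('tray_blue',n)[:2]])
from plan import plan
plan([(488,205,95,173.7,.6,2)])
```

```text
(396, 382, 3)
[]
[([0.487, 0.202, -0.004], 0.6)]
t 23.38 tcp [516.7  63.9  94.9] head -179.1 w 55.2 F [ 0.2 -0.1 -1.8] gf 30.0 j6 -24.0
-> (488, 205, 95) [[-0.0142, 0.0026, -0.0], [-0.0283, 0.0053, -0.0], [-0.0425, 0.0079, -0.0], [-0.0566, 0.0106, -0.0], [-0.0708, 0.0132, -0.0001]] [np.float64(0.7), np.float64(1.4), np.float64(2.2), np.float64(2.9), np.float64(3.6)] [0.6, 0.6, 0.6, 0.6, 0.6] 
-> (488, 205, 95) [[-0.014, 0.0035, -0.0], [-0.0279, 0.0071, -0.0], [-0.0419, 0.0106, -0.0], [-0.0559, 0.0141, -0.0], [-0.0698, 0.0176, -0.0001]] [np.float64(0.7), np.float64(1.4), np.float64(2.2), np.float64(2.9), np.float64(3.6)] [0.6, 0.6, 0.6, 0.6, 0.6]
```

View pics/o3.png

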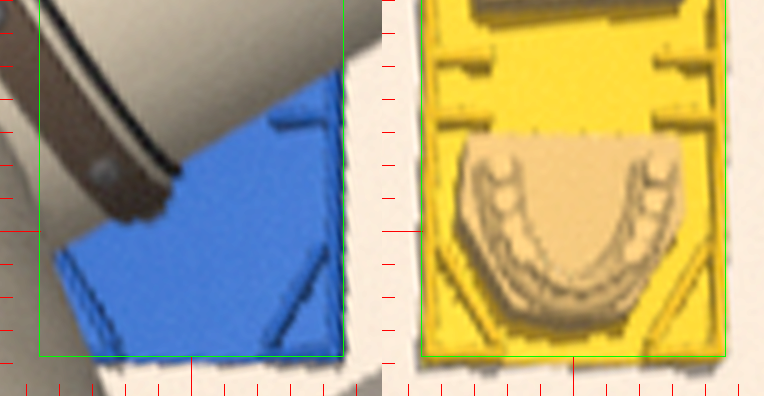

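The yellow cast sits inside the nest ribs in the yellow tray (right panel). The blue nest's front notch is centred at column 191, so its origin is about (488, 205, -6.3°).

>>> {"fn": "servo_tool", "kwargs": {
  "slide": [
    [-0.014,0.0026,0],
    [-0.028,0.0053,0],
    [-0.0425,0.008,0],
    [-0.0565,0.0105,0],
    [-0.071,0.013,0]
  ],
  "spin": [0.7,1.4,2.2,2.9,3.6],
  "grip": [0.6,0.6,0.6,0.6,0.6]
}}

```text
time_s: 23.8
tcp_pos: [0.5018, 0.1347, 0.0935]
ee_rot: [[-0.047, -0.999, -0.003], [-0.999, 0.047, -0.002], [0.002, 0.003, -1.0]]
wrist_force: [0.6, 0.6, -0.9]
gripper_width: 0.632
gripper_force: 30.0
```

>>> {"fn": "servo_tool", "kwargs": {
  "slide": [
    [-0.018,0.0045,0],
    [-0.035,0.009,0],
    [-0.05,0.0126,0],
    [-0.062,0.0156,0],
    [-0.0698,0.0176,0]
  ],
  "spin": [0.9,1.8,2.6,3.2,3.6],
  "grip": [0.6,0.6,0.6,0.6,0.6]
}}

```text
time_s: 24.22
tcp_pos: [0.4877, 0.2058, 0.0936]
ee_rot: [[-0.109, -0.994, -0.002], [-0.994, 0.109, -0.002], [0.002, 0.002, -1.0]]
wrist_force: [0.8, 1.7, -1.8]
gripper_width: 0.637
gripper_force: 30.0
```

>>> {"fn": "servo_tool", "kwargs": {
  "slide": [
    [0,0,0.006],
    [0,0,0.014],
    [0,0,0.022],
    [0,0,0.028],
    [0,0,0.032]
  ],
  "spin": [0,0,0,0,0],
  "grip": [0.6,0.6,0.6,0.6,0.6]
}}

```text
time_s: 24.63
tcp_pos: [0.4882, 0.2041, 0.0615]
ee_rot: [[-0.11, -0.994, -0.002], [-0.994, 0.11, -0.002], [0.002, 0.002, -1.0]]
wrist_force: [1.0, 0.5, -1.7]
gripper_width: 0.635
gripper_force: 30.0
```

>>> {"fn": "servo_tool", "kwargs": {
  "slide": [
    [0,0,0],
    [0,0,0],
    [0,0,0],
    [0,0,0],
    [0,0,0]
  ],
  "spin": [0,0,0,0,0],
  "grip": [0.6,0.6,0.6,0.6,0.6]
}}

```text
time_s: 25.05
tcp_pos: [0.489, 0.2054, 0.0635]
ee_rot: [[-0.109, -0.994, 0.001], [-0.994, 0.109, 0.001], [-0.001, -0.001, -1.0]]
wrist_force: [-0.6, -0.4, -1.4]
gripper_width: 0.634
gripper_force: 30.0
```

Run:
```python
from plan import *
plan([(488,204.7,31.7,173.7,.6,1)])
```

```text
t 25.05 tcp [489.  205.4  63.5] head 173.8 w 55.1 F [-0.6 -0.4 -1.4] gf 30.0 j6 -47.0
-> (488, 204.7, 31.7) [[0.0002, 0.0002, 0.0064], [0.0003, 0.0004, 0.0127], [0.0005, 0.0005, 0.0191], [0.0006, 0.0007, 0.0254], [0.0008, 0.0009, 0.0318]] [np.float64(0.0), np.float64(0.0), np.float64(0.0), np.float64(0.0), np.float64(0.1)] [0.6, 0.6, 0.6, 0.6, 0.6]
```

>>> {"fn": "servo_tool", "kwargs": {
  "slide": [
    [0.0005,0.0005,0.005],
    [0.0008,0.001,0.009],
    [0.0008,0.001,0.012],
    [0.0008,0.001,0.015],
    [0.0008,0.001,0.018]
  ],
  "spin": [0,0,0,0,0],
  "grip": [0.6,0.6,0.6,0.6,0.6]
}}

```text
time_s: 25.47
tcp_pos: [0.4875, 0.2045, 0.0446]
ee_rot: [[-0.109, -0.994, -0.0], [-0.994, 0.109, -0.0], [0.0, 0.0, -1.0]]
wrist_force: [0.2, 0.1, -0.6]
gripper_width: 0.633
gripper_force: 30.0
```

>>> {"fn": "servo_tool", "kwargs": {
  "slide": [
    [0,0,0.003],
    [0,0,0.006],
    [0,0,0.009],
    [0,0,0.012],
    [0,0,0.0135]
  ],
  "spin": [0,0,0,0,0],
  "grip": [0.6,0.6,0.6,0.6,0.6]
}}

```text
time_s: 25.88
tcp_pos: [0.4875, 0.2045, 0.0312]
ee_rot: [[-0.109, -0.994, -0.001], [-0.994, 0.109, -0.0], [0.001, 0.001, -1.0]]
wrist_force: [-5.1, -0.6, 13.4]
gripper_width: 0.641
gripper_force: 30.0
```

>>> {"fn": "servo_tool", "kwargs": {
  "slide": [
    [0,0,0],
    [0,0,0],
    [0,0,0],
    [0,0,0],
    [0,0,0]
  ],
  "spin": [0,0,0,0,0],
  "grip": [0.6,0.6,0.6,0.6,0.6]
}}

```text
time_s: 26.3
tcp_pos: [0.4877, 0.2046, 0.0316]
ee_rot: [[-0.109, -0.994, 0.0], [-0.994, 0.109, 0.0], [-0.0, -0.0, -1.0]]
wrist_force: [-0.7, 0.7, -1.4]
gripper_width: 0.636
gripper_force: 30.0
```

>>> {"fn": "servo_tool", "kwargs": {
  "slide": [
    [0,0,0],
    [0,0,0],
    [0,0,0],
    [0,0,0],
    [0,0,0]
  ],
  "spin": [0,0,0,0,0],
  "grip": [0.36,0.34,0.3,0.25,0.18]
}}

```text
time_s: 26.72
tcp_pos: [0.4878, 0.2047, 0.0317]
ee_rot: [[-0.109, -0.994, 0.0], [-0.994, 0.109, 0.0], [-0.0, -0.0, -1.0]]
wrist_force: [-0.5, -0.4, -1.2]
gripper_width: 0.763
gripper_force: 0.0
```

>>> {"fn": "servo_tool", "kwargs": {
  "slide": [
    [0,0,0],
    [0,0,-0.01],
    [0,0,-0.025],
    [0,0,-0.045],
    [0,0,-0.07]
  ],
  "spin": [0,0,0,0,0],
  "grip": [0.18,0.18,0.18,0.18,0.18]
}}

```text
time_s: 27.13
tcp_pos: [0.487, 0.204, 0.1019]
ee_rot: [[-0.109, -0.994, -0.002], [-0.994, 0.109, -0.002], [0.002, 0.002, -1.0]]
wrist_force: [0.9, 0.4, -0.0]
gripper_width: 0.824
gripper_force: 0.0
```

Run:
```python
from plan import *
plan([(499.5,-244.6,100,176.5,.18,4)])
```

```text
t 27.13 tcp [487.  204.  101.9] head 173.7 w 71.7 F [ 0.9  0.4 -0. ] gf 0.0 j6 -47.0
-> (499.5, -244.6, 100) [[0.0222, -0.0031, 0.0001], [0.0445, -0.0061, 0.0002], [0.0667, -0.0092, 0.0003], [0.0889, -0.0123, 0.0004], [0.1111, -0.0153, 0.0005]] [np.float64(-0.1), np.float64(-0.3), np.float64(-0.4), np.float64(-0.6), np.float64(-0.7)] [0.18, 0.18, 0.18, 0.18, 0.18] 
-> (499.5, -244.6, 100) [[0.0223, -0.0028, 0.0001], [0.0445, -0.0056, 0.0002], [0.0668, -0.0084, 0.0003], [0.0891, -0.0112, 0.0004], [0.1113, -0.014, 0.0005]] [np.float64(-0.1), np.float64(-0.3), np.float64(-0.4), np.float64(-0.6), np.float64(-0.7)] [0.18, 0.18, 0.18, 0.18, 0.18] 
-> (499.5, -244.6, 100) [[0.0223, -0.0025, 0.0001], [0.0446, -0.0051, 0.0002], [0.0669, -0.0076, 0.0003], [0.0892, -0.0101, 0.0004], [0.1115, -0.0127, 0.0005]] [np.float64(-0.1), np.float64(-0.3), np.float64(-0.4), np.float64(-0.6), np.float64(-0.7)] [0.18, 0.18, 0.18, 0.18, 0.18] 
-> (499.5, -244.6, 100) [[0.0223, -0.0023, 0.0001], [0.0447, -0.0045, 0.0002], [0.067, -0.0068, 0.0003], [0.0893, -0.0091, 0.0004], [0.1116, -0.0113, 0.0005]] [np.float64(-0.1), np.float64(-0.3), np.float64(-0.4), np.float64(-0.6), np.float64(-0.7)] [0.18, 0.18, 0.18, 0.18, 0.18]
```

>>> {"fn": "servo_tool", "kwargs": {
  "slide": [
    [0.022,-0.003,0],
    [0.0445,-0.006,0],
    [0.067,-0.009,0],
    [0.089,-0.012,0],
    [0.111,-0.015,0]
  ],
  "spin": [-0.1,-0.3,-0.4,-0.6,-0.7],
  "grip": [0.18,0.18,0.18,0.18,0.18]
}}

```text
time_s: 27.55
tcp_pos: [0.4905, 0.0917, 0.1026]
ee_rot: [[-0.096, -0.995, 0.001], [-0.995, 0.096, 0.001], [-0.001, -0.001, -1.0]]
wrist_force: [-0.4, 0.3, -0.1]
gripper_width: 0.818
gripper_force: 0.0
```

>>> {"fn": "servo_tool", "kwargs": {
  "slide": [
    [0.022,-0.003,0],
    [0.0445,-0.0056,0],
    [0.067,-0.0084,0],
    [0.089,-0.011,0],
    [0.1115,-0.014,0]
  ],
  "spin": [-0.1,-0.3,-0.4,-0.6,-0.7],
  "grip": [0.18,0.18,0.18,0.18,0.18]
}}

```text
time_s: 27.97
tcp_pos: [0.4936, -0.0207, 0.1025]
ee_rot: [[-0.084, -0.996, 0.001], [-0.996, 0.084, 0.0], [-0.0, -0.001, -1.0]]
wrist_force: [-0.2, -0.1, -1.5]
gripper_width: 0.819
gripper_force: 0.0
```

>>> {"fn": "servo_tool", "kwargs": {
  "slide": [
    [0.022,-0.0025,0],
    [0.0445,-0.005,0],
    [0.067,-0.0076,0],
    [0.089,-0.01,0],
    [0.1115,-0.0127,0]
  ],
  "spin": [-0.1,-0.3,-0.4,-0.6,-0.7],
  "grip": [0.18,0.18,0.18,0.18,0.18]
}}

```text
time_s: 28.38
tcp_pos: [0.4969, -0.133, 0.1025]
ee_rot: [[-0.072, -0.997, 0.001], [-0.997, 0.072, -0.0], [-0.0, -0.001, -1.0]]
wrist_force: [0.1, 0.2, -0.2]
gripper_width: 0.821
gripper_force: 0.0
```

>>> {"fn": "servo_tool", "kwargs": {
  "slide": [
    [0.026,-0.0026,0],
    [0.052,-0.0052,0],
    [0.077,-0.0077,0],
    [0.099,-0.01,0],
    [0.1115,-0.0113,0]
  ],
  "spin": [-0.1,-0.3,-0.4,-0.6,-0.7],
  "grip": [0.18,0.18,0.18,0.18,0.18]
}}

```text
time_s: 28.8
tcp_pos: [0.5001, -0.2461, 0.1024]
ee_rot: [[-0.062, -0.998, 0.001], [-0.998, 0.062, -0.001], [0.0, -0.001, -1.0]]
wrist_force: [0.6, -0.8, 0.2]
gripper_width: 0.819
gripper_force: 0.0
```

>>> {"fn": "servo_tool", "kwargs": {
  "slide": [
    [0,0,0.006],
    [0,0,0.014],
    [0,0,0.022],
    [0,0,0.028],
    [0,0,0.032]
  ],
  "spin": [0,0,0,0,0],
  "grip": [0.18,0.18,0.18,0.18,0.18]
}}

```text
time_s: 29.22
tcp_pos: [0.4994, -0.2429, 0.0683]
ee_rot: [[-0.059, -0.998, -0.002], [-0.998, 0.059, 0.001], [-0.0, 0.002, -1.0]]
wrist_force: [0.0, 0.4, -0.6]
gripper_width: 0.823
gripper_force: 0.0
```

>>> {"fn": "servo_tool", "kwargs": {
  "slide": [
    [0,0,0],
    [0,0,0],
    [0,0,0],
    [0,0,0],
    [0,0,0]
  ],
  "spin": [0,0,0,0,0],
  "grip": [0.18,0.18,0.18,0.18,0.18]
}}

```text
time_s: 29.63
tcp_pos: [0.5004, -0.2439, 0.0699]
ee_rot: [[-0.06, -0.998, 0.001], [-0.998, 0.06, -0.0], [0.0, -0.001, -1.0]]
wrist_force: [0.9, -0.8, 0.8]
gripper_width: 0.82
gripper_force: 0.0
```

Run:
```python
from ortho import *
from plan import plan
plan([(499.5,-244.6,28.5,176.5,.18,1)])
c=capture('top')
im=[ortho(c,t,12,S=3.3,nx=(-50,70),ny=(-58,58)) for t in((488,205,-6.3),(515.5,63.5,2))]
cv2.imwrite('pics/o4.png',np.hstack(im))
```

```text
t 29.63 tcp [ 500.4 -243.9   69.9] head 176.6 w 71.3 F [ 0.9 -0.8  0.8] gf 0.0 j6 6.0
-> (499.5, -244.6, 28.5) [[0.0002, 0.0002, 0.0083], [0.0003, 0.0003, 0.0166], [0.0005, 0.0005, 0.0249], [0.0006, 0.0006, 0.0331], [0.0008, 0.0008, 0.0414]] [np.float64(0.0), np.float64(0.0), np.float64(0.0), np.float64(0.1), np.float64(0.1)] [0.18, 0.18, 0.18, 0.18, 0.18]
```

View pics/o4.png

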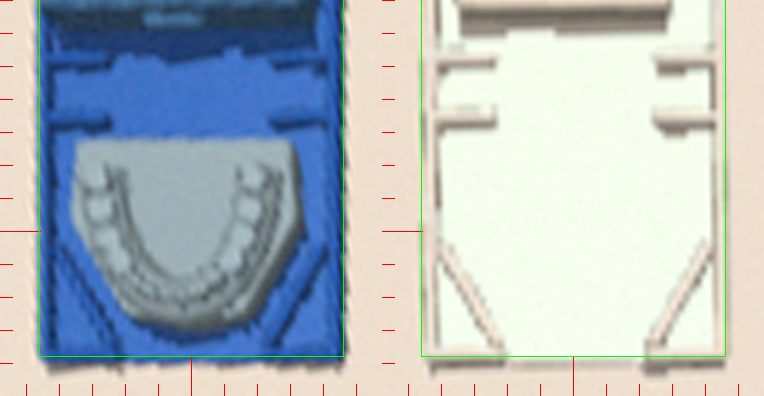

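The blue cast is seated in the blue nest (left panel). The empty white nest has its notch centre at column 575, which gives about (515.2, 63, 2°). Next I regrip the white cast.

>>> {"fn": "servo_tool", "kwargs": {
  "slide": [
    [0,0,0.006],
    [0,0,0.014],
    [0,0,0.022],
    [0,0,0.028],
    [0,0,0.032]
  ],
  "spin": [0,0,0,0,0],
  "grip": [0.18,0.18,0.18,0.18,0.18]
}}

```text
time_s: 30.1
tcp_pos: [0.4993, -0.2438, 0.036]
ee_rot: [[-0.06, -0.998, -0.002], [-0.998, 0.06, 0.001], [-0.0, 0.002, -1.0]]
wrist_force: [-0.9, -0.8, -0.7]
gripper_width: 0.822
gripper_force: 0.0
```

>>> {"fn": "servo_tool", "kwargs": {
  "slide": [
    [0.0008,0.0008,0.003],
    [0.0008,0.0008,0.006],
    [0.0008,0.0008,0.0085],
    [0.0008,0.0008,0.0095],
    [0.0008,0.0008,0.01]
  ],
  "spin": [0,0,0,0,0],
  "grip": [0.18,0.18,0.18,0.18,0.18]
}}

```text
time_s: 30.52
tcp_pos: [0.4993, -0.2447, 0.0275]
ee_rot: [[-0.06, -0.998, 0.0], [-0.998, 0.06, -0.0], [0.0, -0.0, -1.0]]
wrist_force: [0.2, -0.3, -0.7]
gripper_width: 0.823
gripper_force: 0.0
```

>>> {"fn": "servo_tool", "kwargs": {
  "slide": [
    [0,0,0],
    [0,0,0],
    [0,0,0],
    [0,0,0],
    [0,0,0]
  ],
  "spin": [0,0,0,0,0],
  "grip": [0.25,0.3,0.35,0.4,0.6]
}}

```text
time_s: 30.93
tcp_pos: [0.4993, -0.2447, 0.0278]
ee_rot: [[-0.06, -0.998, 0.0], [-0.998, 0.06, -0.0], [0.0, -0.0, -1.0]]
wrist_force: [0.2, 0.4, 0.7]
gripper_width: 0.635
gripper_force: 29.9
```

>>> {"fn": "servo_tool", "kwargs": {
  "slide": [
    [0,0,0],
    [0,0,0],
    [0,0,0],
    [0,0,0],
    [0,0,0]
  ],
  "spin": [0,0,0,0,0],
  "grip": [0.6,0.6,0.6,0.6,0.6]
}}

```text
time_s: 31.35
tcp_pos: [0.4993, -0.2447, 0.0277]
ee_rot: [[-0.06, -0.998, 0.0], [-0.998, 0.06, -0.0], [0.0, -0.0, -1.0]]
wrist_force: [-0.4, 1.1, 2.5]
gripper_width: 0.632
gripper_force: 29.9
```

>>> {"fn": "servo_tool", "kwargs": {
  "slide": [
    [0,0,-0.006],
    [0,0,-0.018],
    [0,0,-0.034],
    [0,0,-0.052],
    [0,0,-0.072]
  ],
  "spin": [0,0,0,0,0],
  "grip": [0.6,0.6,0.6,0.6,0.6]
}}

```text
time_s: 31.77
tcp_pos: [0.4985, -0.2445, 0.0997]
ee_rot: [[-0.06, -0.998, -0.002], [-0.998, 0.06, 0.001], [-0.001, 0.002, -1.0]]
wrist_force: [0.3, 0.2, -1.2]
gripper_width: 0.634
gripper_force: 29.9
```

Run:
```python
from plan import *
plan([(515.2,62.3,100,181.9,.6,4)])
```

```text
t 31.77 tcp [ 498.5 -244.5   99.7] head 176.5 w 55.2 F [ 0.3  0.2 -1.2] gf 29.9 j6 6.0
-> (515.2, 62.3, 100) [[-0.0154, 0.0001, -0.0], [-0.0307, 0.0002, -0.0], [-0.0461, 0.0003, -0.0], [-0.0614, 0.0004, -0.0001], [-0.0768, 0.0005, -0.0001]] [np.float64(-0.3), np.float64(-0.5), np.float64(-0.8), np.float64(-1.1), np.float64(-1.3)] [0.6, 0.6, 0.6, 0.6, 0.6] 
-> (515.2, 62.3, 100) [[-0.0154, -0.0003, -0.0], [-0.0307, -0.0005, -0.0], [-0.0461, -0.0008, -0.0], [-0.0614, -0.0011, -0.0001], [-0.0768, -0.0013, -0.0001]] [np.float64(-0.3), np.float64(-0.5), np.float64(-0.8), np.float64(-1.1), np.float64(-1.3)] [0.6, 0.6, 0.6, 0.6, 0.6] 
-> (515.2, 62.3, 100) [[-0.0153, -0.0006, -0.0], [-0.0307, -0.0013, -0.0], [-0.046, -0.0019, -0.0], [-0.0614, -0.0025, -0.0001], [-0.0767, -0.0031, -0.0001]] [np.float64(-0.3), np.float64(-0.5), np.float64(-0.8), np.float64(-1.1), np.float64(-1.3)] [0.6, 0.6, 0.6, 0.6, 0.6] 
-> (515.2, 62.3, 100) [[-0.0153, -0.001, -0.0], [-0.0307, -0.002, -0.0], [-0.046, -0.003, -0.0], [-0.0613, -0.0039, -0.0001], [-0.0767, -0.0049, -0.0001]] [np.float64(-0.3), np.float64(-0.5), np.float64(-0.8), np.float64(-1.1), np.float64(-1.3)] [0.6, 0.6, 0.6, 0.6, 0.6]
```

>>> {"fn": "servo_tool", "kwargs": {
  "slide": [
    [-0.015,0,0],
    [-0.03,0,0],
    [-0.046,0,0],
    [-0.061,0,0],
    [-0.077,0.0005,0]
  ],
  "spin": [-0.3,-0.5,-0.8,-1.1,-1.3],
  "grip": [0.6,0.6,0.6,0.6,0.6]
}}

```text
time_s: 32.18
tcp_pos: [0.5031, -0.1672, 0.0996]
ee_rot: [[-0.038, -0.999, -0.0], [-0.999, 0.038, 0.0], [-0.0, 0.0, -1.0]]
wrist_force: [0.7, -0.7, -0.1]
gripper_width: 0.631
gripper_force: 29.9
```

>>> {"fn": "servo_tool", "kwargs": {
  "slide": [
    [-0.015,0,0],
    [-0.03,-0.0005,0],
    [-0.046,-0.001,0],
    [-0.061,-0.001,0],
    [-0.077,-0.0013,0]
  ],
  "spin": [-0.3,-0.5,-0.8,-1.1,-1.3],
  "grip": [0.6,0.6,0.6,0.6,0.6]
}}

```text
time_s: 32.6
tcp_pos: [0.5072, -0.0902, 0.0996]
ee_rot: [[-0.015, -1.0, -0.0], [-1.0, 0.015, 0.0], [-0.0, 0.0, -1.0]]
wrist_force: [-0.2, -0.3, -1.1]
gripper_width: 0.632
gripper_force: 29.9
```

>>> {"fn": "servo_tool", "kwargs": {
  "slide": [
    [-0.015,-0.0006,0],
    [-0.03,-0.0013,0],
    [-0.046,-0.002,0],
    [-0.061,-0.0025,0],
    [-0.0765,-0.003,0]
  ],
  "spin": [-0.3,-0.5,-0.8,-1.1,-1.3],
  "grip": [0.6,0.6,0.6,0.6,0.6]
}}

```text
time_s: 33.02
tcp_pos: [0.5114, -0.0137, 0.0996]
ee_rot: [[0.008, -1.0, -0.0], [-1.0, -0.008, 0.0], [-0.0, 0.0, -1.0]]
wrist_force: [0.2, 0.1, 0.0]
gripper_width: 0.63
gripper_force: 29.9
```

>>> {"fn": "servo_tool", "kwargs": {
  "slide": [
    [-0.019,-0.001,0],
    [-0.037,-0.002,0],
    [-0.054,-0.003,0],
    [-0.068,-0.004,0],
    [-0.0765,-0.005,0]
  ],
  "spin": [-0.3,-0.6,-0.9,-1.2,-1.4],
  "grip": [0.6,0.6,0.6,0.6,0.6]
}}

```text
time_s: 33.43
tcp_pos: [0.516, 0.0634, 0.0997]
ee_rot: [[0.034, -0.999, 0.0], [-0.999, -0.034, 0.0], [-0.0, -0.0, -1.0]]
wrist_force: [-0.4, -0.1, -0.1]
gripper_width: 0.638
gripper_force: 29.9
```

>>> {"fn": "servo_tool", "kwargs": {
  "slide": [
    [0,0,0.006],
    [0,0,0.015],
    [0,0,0.025],
    [0,0,0.032],
    [0,0,0.036]
  ],
  "spin": [0,0,0,0,0],
  "grip": [0.6,0.6,0.6,0.6,0.6]
}}

```text
time_s: 33.85
tcp_pos: [0.515, 0.061, 0.0617]
ee_rot: [[0.031, -1.0, -0.003], [-1.0, -0.031, -0.001], [0.001, 0.003, -1.0]]
wrist_force: [-0.1, -0.2, -0.7]
gripper_width: 0.638
gripper_force: 29.9
```

>>> {"fn": "servo_tool", "kwargs": {
  "slide": [
    [0,0,0],
    [0,0,0],
    [0,0,0],
    [0,0,0],
    [0,0,0]
  ],
  "spin": [0,0,0,0,0],
  "grip": [0.6,0.6,0.6,0.6,0.6]
}}

```text
time_s: 34.27
tcp_pos: [0.5164, 0.0622, 0.064]
ee_rot: [[0.032, -0.999, 0.001], [-0.999, -0.032, 0.0], [-0.0, -0.001, -1.0]]
wrist_force: [1.2, -0.9, -0.6]
gripper_width: 0.636
gripper_force: 29.9
```

Run:
```python
from plan import *
plan([(515.3,62.3,32,181.9,.6,1)])
```

```text
t 34.27 tcp [516.4  62.2  64. ] head -178.1 w 55.3 F [ 1.2 -0.9 -0.6] gf 29.9 j6 -23.0
-> (515.3, 62.3, 32) [[-0.0, 0.0002, 0.0064], [-0.0001, 0.0004, 0.0128], [-0.0001, 0.0006, 0.0192], [-0.0001, 0.0008, 0.0256], [-0.0001, 0.0011, 0.032]] [np.float64(-0.0), np.float64(-0.0), np.float64(-0.0), np.float64(-0.0), np.float64(-0.0)] [0.6, 0.6, 0.6, 0.6, 0.6]
```

>>> {"fn": "servo_tool", "kwargs": {
  "slide": [
    [0,0.0005,0.005],
    [0,0.001,0.009],
    [0,0.001,0.012],
    [0,0.001,0.015],
    [0,0.001,0.018]
  ],
  "spin": [0,0,0,0,0],
  "grip": [0.6,0.6,0.6,0.6,0.6]
}}

```text
time_s: 34.68
tcp_pos: [0.515, 0.062, 0.0451]
ee_rot: [[0.032, -0.999, -0.0], [-0.999, -0.032, -0.0], [0.0, 0.0, -1.0]]
wrist_force: [-0.7, 0.1, -1.0]
gripper_width: 0.632
gripper_force: 29.9
```

>>> {"fn": "servo_tool", "kwargs": {
  "slide": [
    [0,0,0.003],
    [0,0,0.006],
    [0,0,0.009],
    [0,0,0.012],
    [0,0,0.0137]
  ],
  "spin": [0,0,0,0,0],
  "grip": [0.6,0.6,0.6,0.6,0.6]
}}

```text
time_s: 35.1
tcp_pos: [0.5149, 0.062, 0.0316]
ee_rot: [[0.032, -0.999, -0.001], [-0.999, -0.032, -0.0], [0.0, 0.001, -1.0]]
wrist_force: [-5.1, 0.6, 16.5]
gripper_width: 0.633
gripper_force: 30.0
```

>>> {"fn": "servo_tool", "kwargs": {
  "slide": [
    [0,0,0],
    [0,0,0],
    [0,0,0],
    [0,0,0],
    [0,0,0]
  ],
  "spin": [0,0,0,0,0],
  "grip": [0.6,0.6,0.6,0.6,0.6]
}}

```text
time_s: 35.52
tcp_pos: [0.5151, 0.0621, 0.0319]
ee_rot: [[0.032, -0.999, 0.0], [-0.999, -0.032, 0.0], [-0.0, -0.0, -1.0]]
wrist_force: [0.6, -0.1, -2.3]
gripper_width: 0.637
gripper_force: 29.9
```

Seated by the same signature as the other two. Next: release, lift and back away to the right for a final look.

>>> {"fn": "servo_tool", "kwargs": {
  "slide": [
    [0,0,0],
    [0,0,0],
    [0,0,0],
    [0,0,0],
    [0,0,0]
  ],
  "spin": [0,0,0,0,0],
  "grip": [0.36,0.34,0.3,0.25,0.18]
}}

```text
time_s: 35.93
tcp_pos: [0.5152, 0.0621, 0.032]
ee_rot: [[0.032, -0.999, 0.0], [-0.999, -0.032, 0.0], [-0.0, -0.0, -1.0]]
wrist_force: [-0.2, -0.2, 0.9]
gripper_width: 0.756
gripper_force: 0.0
```

>>> {"fn": "servo_tool", "kwargs": {
  "slide": [
    [0,0,0],
    [0,0,-0.01],
    [0,0,-0.025],
    [0,0,-0.045],
    [0,0,-0.075]
  ],
  "spin": [0,0,0,0,0],
  "grip": [0.18,0.18,0.18,0.18,0.18]
}}

```text
time_s: 36.35
tcp_pos: [0.5136, 0.0615, 0.1065]
ee_rot: [[0.032, -0.999, -0.004], [-0.999, -0.032, -0.002], [0.001, 0.004, -1.0]]
wrist_force: [1.0, -0.9, 0.6]
gripper_width: 0.818
gripper_force: 0.0
```

>>> {"fn": "servo_tool", "kwargs": {
  "slide": [
    [0.02,0,-0.02],
    [0.045,0,-0.04],
    [0.07,0,-0.06],
    [0.095,0,-0.08],
    [0.12,0,-0.1]
  ],
  "spin": [0,0,0,0,0],
  "grip": [0.18,0.18,0.18,0.18,0.18]
}}

```text
time_s: 36.77
tcp_pos: [0.5186, -0.059, 0.2089]
ee_rot: [[0.033, -0.999, 0.001], [-0.999, -0.033, 0.0], [-0.0, -0.001, -1.0]]
wrist_force: [0.8, 0.0, -0.3]
gripper_width: 0.819
gripper_force: 0.0
```

>>> {"fn": "servo_tool", "kwargs": {
  "slide": [
    [0.025,0,0],
    [0.05,0,0],
    [0.075,0,0],
    [0.1,0,0],
    [0.125,0,0]
  ],
  "spin": [0,0,0,0,0],
  "grip": [0.18,0.18,0.18,0.18,0.18]
}}

```text
time_s: 37.18
tcp_pos: [0.5227, -0.184, 0.2079]
ee_rot: [[0.032, -0.999, 0.001], [-0.999, -0.032, -0.0], [0.0, -0.001, -1.0]]
wrist_force: [0.0, -0.2, -0.4]
gripper_width: 0.821
gripper_force: 0.0
```

>>> {"fn": "servo_tool", "kwargs": {
  "slide": [
    [0.025,0,0],
    [0.05,0,0],
    [0.075,0,0],
    [0.095,0,0],
    [0.11,0,0]
  ],
  "spin": [0,0,0,0,0],
  "grip": [0.18,0.18,0.18,0.18,0.18]
}}

```text
time_s: 37.6
tcp_pos: [0.5262, -0.2945, 0.2076]
ee_rot: [[0.031, -1.0, 0.0], [-1.0, -0.031, -0.0], [0.0, -0.0, -1.0]]
wrist_force: [-0.2, 0.9, -0.5]
gripper_width: 0.823
gripper_force: 0.0
```

>>> {"fn": "servo_tool", "kwargs": {
  "slide": [
    [0,0,0],
    [0,0,0],
    [0,0,0],
    [0,0,0],
    [0,0,0]
  ],
  "spin": [0,0,0,0,0],
  "grip": [0.18,0.18,0.18,0.18,0.18]
}}

```text
time_s: 38.02
tcp_pos: [0.5266, -0.2919, 0.2072]
ee_rot: [[0.033, -0.999, 0.0], [-0.999, -0.033, 0.0], [-0.0, -0.0, -1.0]]
wrist_force: [-0.3, 0.2, 1.1]
gripper_width: 0.821
gripper_force: 0.0
```

Run:
```python
from ortho import *
c=avg('top',6); W=cloud(c)
T=((488,205,-6.3),(515.3,63,2),(557.5,-99.8,-3.2))
cv2.imwrite('pics/o5.png',np.hstack([ortho(c,t,12,S=2.25) for t in T]))
for t in T:
    a=np.radians(t[2]); d=W[...,:2]*1000-t[:2]; X=d@[np.cos(a),np.sin(a)]; Y=d@[-np.sin(a),np.cos(a)]
    m=(abs(X-10)<14)&(abs(Y)<12)&(c['depth']>0)   # flat palate of the base, should be 22 mm up
    A=np.c_[X[m],Y[m],np.ones(m.sum())]; k=np.linalg.lstsq(A,W[...,2][m]*1000,rcond=None)[0]
    print('base top z',k[2].round(1),'tilt deg',np.degrees(k[:2]).round(1))
```

```text
base top z 23.1 tilt deg [-0.   0.2]
base top z 23.0 tilt deg [0.4 0.4]
base top z 454.0 tilt deg [-45.5  18.5]
```

View pics/o5.png

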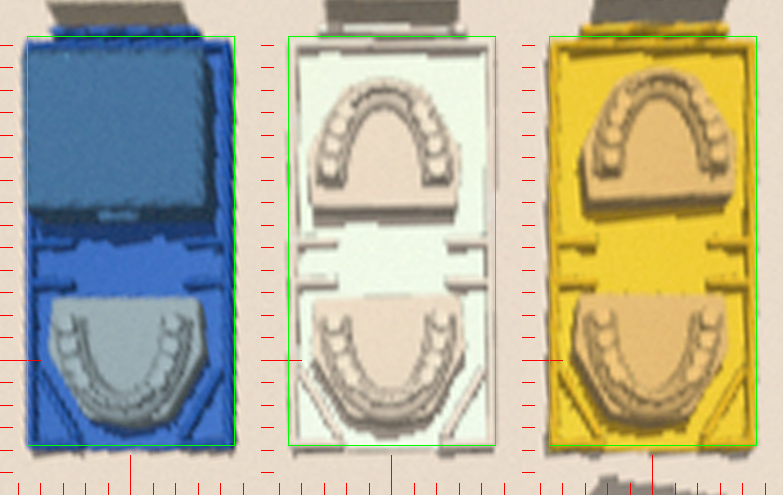

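All three casts sit between the ribs of their own nests: blue (130,360), white (390,360), yellow (650,360). The rear items haven't moved. The height fit for yellow was spoilt, so I recheck it robustly before handing in.

Run:
```python
from ortho import *
ok=True
for n in('top','scene'):
    c=avg(n,5); W=cloud(c); a=np.radians(-3.2); d=W[...,:2]*1000-[557.5,-99.8]; X=d@[np.cos(a),np.sin(a)]; Y=d@[-np.sin(a),np.cos(a)]
    m=(c['depth']>0)&(abs(Y)<12)&(W[...,2]<.06)
    z=[np.median(W[...,2][m&(X>l)&(X<l+9)])*1000 for l in(-2,7,16)]; print(n,np.round(z,1))
    zy=[np.median(W[...,2][m&(X>0)&(X<22)&(s*Y>3)])*1000 for s in(1,-1)]; print(np.round(zy,1))
    ok&=max(z+zy)-min(z+zy)<2 and abs(np.median(z)-22.8)<1.8
print(ok)
if ok: print(finish_job())
```

```text
top [22.7 23.1 23.1]
[22.9 23.1]
scene [22.8 22.7 22.6]
[22.8 22.4]
True
the job is handed in; nothing more can be done
None
```

The job is handed in: the yellow, blue and white upper casts each sit flat in the front nest of their own tray, with the rear-bay items left in place and the arm clear, about 39 s in.

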